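Clamp the tube-rack carrier to the slotted plate

ROBOT

A 7-joint arm with a two-finger parallel gripper is mounted at the origin on the work surface. World frame = base frame: x ahead of the robot, y to its left, z up, the work surface at z = 0. Lengths are in m, angles in rad, forces in N, time in s.
With the tool pointing down it reaches from about 0.4 to 0.85 m from the base axis. Payload 6.9 kg.
Tool frame: the origin (TCP) lies midway between the tips of the shut fingers; the grasp point (between the pads) lies 19 mm behind it; z points along the fingers, y is the direction in which the jaws open and shut (so a half turn about z gives the same grasp; the last joint's range is limited). The gripper opens to 85 mm and grips with 20 to 120 N. Pads are 22 mm wide; open, the fingers measure 114 mm over their backs; the gripper's body (76 mm by 85 mm) begins 54 mm behind the grasp point. The pads swing forward as they close: fully open they stand 13 mm farther back than shut.
Start: joints at [-1.238, 0.507, -0.238, 1.5, 0.126, 1.149, -0.155], TCP at [0.141, 0.609, 0.21] pointing down, gripper open.
Joint ranges: [-3.08, 3.08], [-0.24, 2.05], [-1.43, 1.35], [0, 2.5], [-1.52, 4.66], [0.17, 1.96], [-2.89, 2.89]. Speed limits (rad/s): [2.39, 2.39, 3.14, 3.14, 3.14, 3.14, 3.14].

INTERFACE

Orientations are given as [roll, pitch, yaw] about the fixed x, y, z axes, in that order (R = Rz(yaw) Ry(pitch) Rx(roll)).
In Python, from station import readout, viewer, bot gives the robot as it stands. The module is installed in compiled form; this text tells all that it offers.
- The arm moves only by the tool step_arm, never from a script. Its argument "targets" is one flat list of numbers, 7 for each row, row after row: the shift along the tool's x, y, z in mm, then the turn, a rotation vector about the tool's x, y, z in degrees, then the opening, from 0 (shut) to 1 (fully open). A call has exactly 10 rows; each row is the pose to reach, as a shift and turn from the pose commanded when the call began, along the tool's axes at that moment; what a row does not reach only later rows make up. A row lasts 1/12 s, in which the tool goes at most 41.7 mm and 7.16 degrees, less where a joint would pass 70% of its speed; a pose out of reach is approached as far as the arm can. A call with a gripper value outside its range is refused whole. The fingers move at their own pace and stop on an object; "force" is the grip in N (left out, the last holds). Time passes only in rows, so rows that repeat a pose let the fingers close, or fill a call up. It gives the time, the measured TCP pose, the force and the opening at its end, in the units of the state.
- readout.get_obs(): the state, without advancing time (a new reading comes with each control period).
- viewer.camera(name): name is "scene" or "side" or "wrist"; returns a dict with "img" (420x560x3 uint8, red, green, blue), "range_z" (420x560 float32, m along the optical axis (not along the pixel's ray), 0 where there is no reading), "fov_y" (degrees; the focal length in pixels is half the picture's height over the tangent of half this angle, whatever the lens; pixels are square), "cx", "cy" (the principal point, pixels), "view" (4x4, takes a point from world to camera coordinates); the wrist camera has in their place "mount" (4x4, takes a point from camera to tool coordinates, whose origin is the TCP and whose axes are the flange's). Camera axes: x right, y up, looking along -z (the intrinsics and any distortion apply to the point x, -y, -z); pixel columns grow to the right and rows downward; lengths in m; the calibration is good to about 2 mm. A picture is of the moment at which its call begins: read the wrist's pose just before it.
- bot.finish_job(): hands the job in, once; it reports no verdict.
The state is a dict: "time": time; "joints": joint angles; "dq": joint speeds; "effort": joint torques, N m; "ee_pos": TCP position; "ee_rot": TCP orientation; "contact_force": force on the tool from outside, world axes, zero at the start; "wrist_torque": the same for the moment, N m; "width": finger opening in m.
Only numpy, scipy, OpenCV 4.12 (cv2) and the standard library are available. Lean on these libraries where they do the work, as an engineer would, in place of code of your own. Each camera call takes 0.05 s, during which the arm holds its last target. There are 200 camera calls.

TASK

Take the T-bolt by its orange hand nut from the grey stand, lower its head lengthwise into the slot of the aluminium plate and slide it along, still lengthwise, until the stem is home in the fork of the blue rack carrier. Then turn the nut clockwise so that the head swings square across under the slot's lips and the nut draws down firmly, a good hand-tight but not forced, and let go. Do not shove the carrier out of its place, and leave the other things on the bench alone.

Things in the scene. Friction and masses are not known exactly. Their poses are not given: they have to be found in the camera images.
- plate: Fixed aluminium plate 120 (x) x 280 (y) x 24 high, origin at the centre of its underside. One T-slot runs its whole length along its y axis at x = 0, open at both ends: mouth 21 wide between two lips, below them a cavity 31.5 wide, floor at z = 4. The lips' undersides carry wear strips of differing height: they lie anywhere from z = 14.5 to 16 (same along the slot).
- carrier: Blue rack carrier, about 1.5 kg, loose on the plate; a key in the slot stops it turning but it can be pushed along. Origin on the plate's top face, under seat; axes parallel to the plate's. Its tongue, 56 wide and 8 thick, ends towards -y in an open fork; from y = 75 to 135 it carries a rack of capped tubes 76 high, 96 wide.
- seat (a point): Home place of the stem's axis in the fork, at the tongue's top face, 8 above the carrier's origin and 32 above the bench; axes as the carrier's. The fork's notch is 16 wide (x) and open to -y; its prongs reach to y = -20, its flat end lies at y = +6, where the 12 thick stem comes to rest.
- bolt: Loose steel T-bolt, 0.27 kg with nut. Origin at the centre of the head's underside, z up the stem. Head 30 (x) x 18 (y) x 9 thick, two opposite corners rounded: in the cavity it turns clockwise (from above) from lengthwise to square, then its other corners stop on the walls some 5 to 10 degrees past square. Stem 12 thick.
- nut_grip (a point): Middle of the orange hexagon of the hand nut, on the bolt's axis, 56 above the bolt's origin at the start; axes turn with the nut. Hexagon 34 across flats, 20 high; flats face +-y and every 60 degrees from there, corners on +-x. Below it a steel collar 22 thick, then a flange.
- flange (a point): Centre of the underside of the nut's flange (32 diameter, 4 thick), 27 below nut_grip. Nut and bolt turn together (thread drag 0.1 Nm) until the head is stopped; then a clockwise turn runs the nut down 12 per turn (1.91 per rad). With the head on the cavity floor the flange starts 1 above the tongue and the head 1.5 to 3 below the lips: to be felt.
- stem_top (a point): Top end of the stem, 70.5 above the bolt's origin, axes as the bolt's. After the head is stopped 1.3 to 2.1 rad of nut turn take up the play; once head and flange both bear, clamping force climbs by 10 to 20 N per 0.1 rad, and the turning torque with it. The nut stays where it is left. Firm is 15 to 60 N of clamping, best 35; over 90 N is forced.
- stand: Fixed grey block 60 x 60 x 15, origin under its centre; its pocket (33 along x, 21 along y, 7 deep, floor at z = 8) holds the bolt's head upright at the start.
- rack: Bystander: white tube rack 30 x 100, 72 high with tubes; origin under its centre.
- bottle: Bystander: white bottle 66 diameter, 150 high; origin under its centre.
- jar: Bystander: amber jar 60 diameter, 80 high; origin under its centre.
- wrench: Bystander: steel wrench lying flat along its x axis.
- mouse: Bystander: black computer mouse 60 x 100 x 18; origin under its centre.
- spare_bolt: Bystander: short spare T-bolt without a nut, lying on the bench, 50 long; do not use it.

How it is judged:
By the outcome, as a careful person would: the job done as asked, in the order asked, and still so for the second after the job is handed in, with the robot touching nothing.
It also fails if it takes over 72 s, if anything falls off the work surface, if the arm or the gripper's body presses on something with over 40 N, if the wrist force passes 120 N, or if a joint passes its speed limit or range.

## Working session

There is one attempt and no reset: what is moved stays moved. The work goes in short steps, Python scripts to look and compute and a tool call to move; the robot and the scene stay as the last step left them, time stands still between calls to the robot, and variables do not carry over. Pictures are saved under pics/ and viewed, about 8 in all and at most 12, crops included, and the job is handed in when it is done.

Besides the shell and the picture viewer there is one more tool, called after ">>>" as name(argument=value, ...), one argument or row to a line, values as JSON. step_arm: Moves the arm, as the interface text tells. Its arguments: {"type":"object","properties":{"targets":{"type":"array"},"force":{"type":"number"}},"required":["targets"]}

```bash
mkdir -p pics
cat > h.py <<'E'
import numpy as np, cv2
from scipy.spatial.transform import Rotation as R
from station import readout, viewer, bot
def pose():
    o=readout.get_obs(); T=np.eye(4); T[:3,:3]=R.from_euler('xyz',o['ee_rot']).as_matrix(); T[:3,3]=o['ee_pos']; return o,T
def cam(n):
    o,T=pose(); c=viewer.camera(n)
    c['T']=T@np.array(c['mount']) if n=='wrist' else np.linalg.inv(np.array(c['view']))
    c['f']=210/np.tan(np.radians(c['fov_y'])/2); return c
def cloud(c):
    h,w=c['range_z'].shape; v,u=np.mgrid[:h,:w]; z=c['range_z']
    P=np.stack([(u-c['cx'])/c['f']*z,-(v-c['cy'])/c['f']*z,-z,np.ones_like(z)],-1)
    W=(P@c['T'].T)[...,:3]; W[z==0]=np.nan; return W
def ray(c,u,v,zp):
    d=c['T'][:3,:3]@np.array([(u-c['cx'])/c['f'],-(v-c['cy'])/c['f'],-1]); o=c['T'][:3,3]
    return o+d*(zp-o[2])/d[2]
def save(n,img): cv2.imwrite('pics/'+n+'.png',img[...,::-1])
E
python3 - <<'E'
from h import *
o,T=pose(); print(o)
for n in ('scene','side','wrist'):
    c=cam(n); save(n,c['img']); print(n,{k:c[k] for k in c if k not in('img','range_z','T','view','mount')}); print(c['T'].round(3))
    np.savez('/tmp/'+n+'.npz',**{k:c[k] for k in c})
a=cv2.imread('pics/scene.png'); b=cv2.imread('pics/side.png')
E
```

```text
{'time': 0.0, 'joints': array([-1.23848546,  0.5083904 , -0.23749692,  1.50116223,  0.1256835 ,
        1.14889584, -0.15481423]), 'dq': array([-0.00082446,  0.00031715, -0.00126767, -0.00041999,  0.00032004,
       -0.00032945,  0.00015933]), 'effort': array([ 3.68222163e-04, -6.20576906e+01, -2.18663089e+00, -2.49648106e+01,
        1.26815253e-02,  1.20873906e-02, -1.20358192e-05]), 'ee_pos': array([0.14050567, 0.60842905, 0.20918596]), 'ee_rot': array([-3.13972349e+00,  2.91831876e-05,  2.91475713e+00]), 'contact_force': array([-0.38540974, -0.64672221, -0.03697029]), 'wrist_torque': array([-0.00282007, -0.03512838,  0.03708079]), 'width': 0.08508042563090285}
scene {'fov_y': 57.33008528135102, 'cx': 280.4089631649468, 'cy': 214.04764052004157, 'f': np.float64(384.1290498485725)}
[[-0.764 -0.54   0.353  0.967]
 [ 0.645 -0.634  0.426  0.523]
 [-0.006  0.554  0.833  1.057]
 [ 0.     0.     0.     1.   ]]
side {'fov_y': 55.49553848931286, 'cx': 280.4434695673524, 'cy': 210.22651357268634, 'f': np.float64(399.18206360717426)}
[[ 0.8    0.321 -0.507 -0.164]
 [-0.6    0.433 -0.673 -0.899]
 [ 0.004  0.843  0.539  0.833]
 [ 0.     0.     0.     1.   ]]
wrist {'fov_y': 67.38968934278175, 'cx': 271.95583220075696, 'cy': 208.65849988375675, 'f': np.float64(314.94310237043726)}
[[ 0.225 -0.922 -0.316  0.06 ]
 [ 0.974  0.212  0.073  0.627]
 [-0.001 -0.324  0.946  0.373]
 [ 0.     0.     0.     1.   ]]
```

View pics/scene.png

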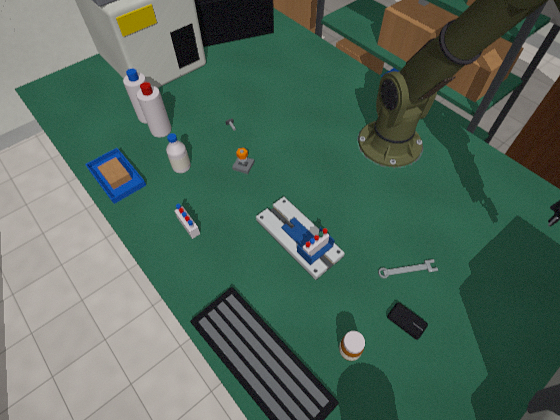

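View pics/side.png

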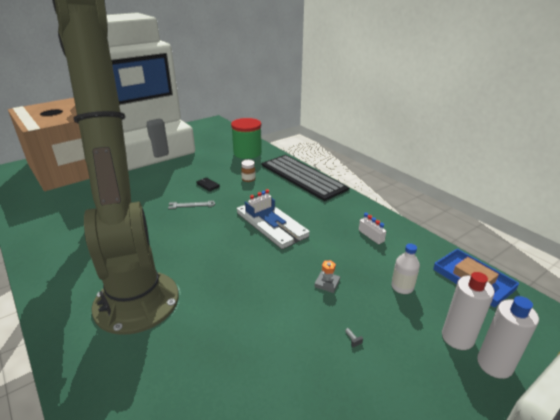

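The scene view shows the orange nut on its stand at (242,153), the plate around (300,235) with the blue carrier at (308,235), its fork pointing up-left. The side view shows the same: nut at (329,268), plate at (272,222). Next I measure coarse positions.

```bash
cat >> h.py <<'E'
def masks(c):
    hsv=cv2.cvtColor(c['img'],cv2.COLOR_RGB2HSV); H,S,V=[hsv[...,i].astype(int) for i in range(3)]
    return dict(orange=(H>5)&(H<22)&(S>150)&(V>120), blue=(H>100)&(H<125)&(S>120)&(V>50), white=(S<50)&(V>120))
E
python3 - <<'E'
from h import *
for n in ('scene','side'):
    c=dict(np.load('/tmp/'+n+'.npz')); W=cloud(c); m=masks(c)
    near=np.hypot(W[...,0],W[...,1])<0.95
    print(n,c['range_z'].min(),c['range_z'].max())
    for k in m:
        M=(m[k]&near&(W[...,2]<.2)&(W[...,2]>.01)).astype(np.uint8)
        N,L,s,ce=cv2.connectedComponentsWithStats(M)
        for i in range(1,N):
            if s[i,4]>25:
                P=W[L==i]; print(k,s[i,4],ce[i].round(),np.nanmedian(P,0).round(3),np.nanmin(P,0).round(3),np.nanmax(P,0).round(3))
                if k=='white' and s[i,4]>800:
                    Q=P[(P[:,2]>.018)&(P[:,2]<.03)]; print(' plate',cv2.minAreaRect((Q[:,:2]*1000).astype(np.float32)))
E
```

```text
scene 0.0 3.4780414
orange 85 [242. 154.] [ 0.49  -0.257  0.071] [ 0.47  -0.285  0.053] [ 0.505 -0.245  0.076]
blue 36 [134.  78.] [ 0.623 -0.702  0.192] [ 0.608 -0.708  0.18 ] [ 0.634 -0.695  0.2  ]
blue 66 [172. 138.] [ 0.659 -0.405  0.148] [ 0.645 -0.423  0.135] [ 0.672 -0.393  0.153]
blue 97 [136. 181.] [ 0.81  -0.418  0.021] [ 0.797 -0.514  0.01 ] [ 0.854 -0.411  0.027]
blue 722 [305. 240.] [0.539 0.115 0.031] [0.483 0.03  0.022] [0.582 0.192 0.101]
white 930 [179.  56.] [ 0.401 -0.837  0.099] [ 0.256 -0.847  0.012] [ 0.456 -0.827  0.2  ]
 plate ((359.98583984375, -837.2489013671875), (12.131753921508789, 187.33560180664062), 89.61966705322266)
white 1146 [150. 108.] [ 0.634 -0.59   0.13 ] [ 0.581 -0.738  0.01 ] [ 0.661 -0.571  0.184]
 plate ((642.755615234375, -627.4874877929688), (46.747798919677734, 123.85225677490234), 23.21077537536621)
white 503 [177. 156.] [ 0.667 -0.386  0.081] [ 0.628 -0.433  0.01 ] [ 0.692 -0.373  0.138]
white 521 [295. 215.] [0.493 0.017 0.022] [ 0.473 -0.053  0.016] [0.526 0.124 0.03 ]
white 230 [187. 224.] [ 0.783 -0.15   0.042] [ 0.759 -0.228  0.01
[... 2365 characters left out ...]
 0.012] [ 0.498 -0.229  0.043]
white 55 [335. 279.] [ 0.506 -0.282  0.015] [ 0.484 -0.302  0.011] [ 0.527 -0.264  0.042]
white 2246 [466. 314.] [ 0.589 -0.635  0.118] [ 0.576 -0.662  0.01 ] [ 0.801 -0.504  0.197]
 plate ((681.5973510742188, -563.3381958007812), (251.3361358642578, 72.87133026123047), 41.16939163208008)
white 42 [171. 301.] [ 0.075 -0.075  0.016] [ 0.064 -0.087  0.011] [ 0.089 -0.059  0.022]
white 1624 [502. 338.] [ 0.583 -0.721  0.124] [ 0.577 -0.746  0.01 ] [ 0.645 -0.681  0.2  ]
 plate ((583.0669555664062, -723.9132080078125), (10.08717155456543, 43.01681137084961), 7.926403045654297)
white 41 [351. 334.] [ 0.4   -0.455  0.013] [ 0.395 -0.47   0.01 ] [ 0.406 -0.436  0.017]
```

>>> step_arm(
  targets=[-30,-20,-15,0,0,-4,1,-60,-42,-30,0,0,-8,1,-90,-65,-50,0,0,-12,1,-120,-88,-70,0,0,-16,1,-150,-110,-90,0,0,-20,1,-180,-135,-110,0,0,-24,1,-210,-158,-130,0,0,-28,1,-240,-182,-150,0,0,-32,1,-273,-204,-150,0,0,-36,1,-273,-204,-150,0,0,-40,1],
)

```text
time: 0.98
ee_pos: [0.3668, 0.3426, 0.3615]
ee_rot: [-3.138, 0.004, -2.677]
contact_force: [0.8, -0.5, -1.2]
width: 0.0856
```

```bash
cat >> h.py <<'E'
def delta(p,yaw=None):
    o,T=pose(); d=T[:3,:3].T@(np.array(p)-T[:3,3])*1000
    r=np.zeros(3)
    if yaw is not None:
        Rt=R.from_euler('xyz',[np.pi,0,yaw]); r=(R.from_matrix(T[:3,:3]).inv()*Rt).as_rotvec(degrees=True)
    print('t',round(o['time'],2),'j',np.round(o['joints'],2),'pos',np.round(o['ee_pos'],4),'rot',np.round(o['ee_rot'],4),'w',round(o['width'],4),'F',np.round(o['contact_force'],1),'M',np.round(o['wrist_torque'],2)); print('delta',d.round(2),r.round(2))
E
python3 -c "
from h import *
delta([.46,0,.33],3.6)"
```

```text
t 0.98 j [-0.58  0.22 -0.29  1.53  0.07  1.4   1.16] pos [0.3668 0.3426 0.3615] rot [-3.1379  0.0036 -2.6771] w 0.0856 F [ 0.8 -0.5 -1.2] M [-0.   -0.04  0.01]
delta [  70.22 -347.93   32.57] [-0.21  0.21  0.35]
```

>>> step_arm(
  targets=[8,-38,3,0,0,0,1,16,-76,6,0,0,0,1,24,-114,10,0,0,0,1,32,-152,14,0,0,0,1,40,-190,18,0,0,0,1,48,-228,22,0,0,0,1,56,-266,26,0,0,0,1,64,-304,30,0,0,0,1,70,-348,33,0,0,0,1,70,-348,33,0,0,0,1],
)

```text
time: 1.82
ee_pos: [0.4572, -0.0013, 0.3263]
ee_rot: [-3.138, -0.002, -2.68]
contact_force: [0.1, -0.3, -0.3]
width: 0.0854
```

Run:
```python
from h import *
delta([.41,-.29,.30],3.6)
c=cam('wrist'); save('w1',c['img']); np.savez('/tmp/w1.npz',**c)
```

```text
t 1.82 j [-0.04  0.16 -0.02  1.7   0.01  1.28  1.97] pos [ 0.4572 -0.0013  0.3263] rot [-3.1382e+00 -2.2000e-03 -2.6803e+00] w 0.0854 F [ 0.1 -0.3 -0.3] M [-0.02  0.04 -0.03]
delta [ 170.74 -237.41   27.54] [-0.2  -0.13  0.17]
```

View pics/w1.png

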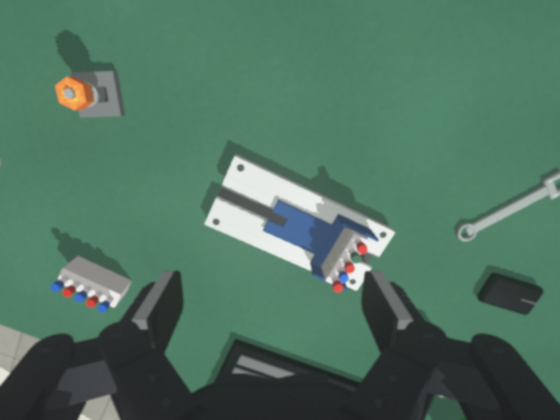

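The wrist view shows the plate from (225,190) to (380,250), its slot as a dark line into the fork near (283,218), the carrier rack at (345,260), and the nut on its stand at (73,93). Next I move over the stand.

>>> step_arm(
  targets=[20,-28,3,0,0,0,1,40,-56,6,0,0,0,1,60,-84,10,0,0,0,1,80,-112,13,0,0,0,1,100,-140,16,0,0,0,1,120,-168,20,0,0,0,1,140,-196,24,0,0,0,1,160,-224,28,0,0,0,1,171,-237,28,0,0,0,1,171,-237,28,0,0,0,1],
)

```text
time: 2.7
ee_pos: [0.4101, -0.2851, 0.2986]
ee_rot: [-3.141, -0.002, -2.675]
contact_force: [0.3, 0.9, -0.1]
width: 0.0852
```

Run:
```python
from h import *
delta([.487,-.268,.2])
c=cam('wrist'); save('w2',c['img']); np.savez('/tmp/w2.npz',**c)
c1=dict(np.load('/tmp/w1.npz'))
def poly(c,M,z):
    M=M.astype(np.uint8); N,L,s,ce=cv2.connectedComponentsWithStats(M)
    return L,s,ce
m=masks(c1)
W=cloud(c1); 
pl=m['white']&(abs(W[...,2]-.024)<.008); N,L,s,ce=cv2.connectedComponentsWithStats(pl.astype(np.uint8))
print([ (s[i].tolist(),ce[i].round(1)) for i in range(1,N) if s[i,4]>150])
v,u=np.nonzero(pl&(W[...,0]<.62)&(W[...,0]>.44)&(W[...,1]>-.1)&(W[...,1]<.26))
P=np.array([ray(c1,a,b,.024)[:2]*1000 for a,b in zip(u,v)],np.float32); print('plate rect',cv2.minAreaRect(P))
def loc(c):
    W=cloud(c); m=masks(c)['orange']&(W[...,2]>.03); v,u=np.nonzero(m)
    N,L,s,ce=cv2.connectedComponentsWithStats(m.astype(np.uint8)); print('orange',[(s[i].tolist(),ce[i].round(1),np.nanmedian(W[L==i],0).round(4)) for i in range(1,N) if s[i,4]>40])
loc(c1);loc(c)
img=c['img'];save('w2c',cv2.resize(img,None,fx=1.4,fy=1.4,interpolation=cv2.INTER_CUBIC))
```

```text
t 2.7 j [ 0.41  0.25  0.19  1.67 -0.05  1.23  2.65] pos [ 0.4101 -0.2851  0.2986] rot [-3.1413e+00 -1.9000e-03 -2.6754e+00] w 0.0852 F [ 0.3  0.9 -0.1] M [ 0.03 -0.05  0.  ]
delta [-76.54 -19.26  98.45] [0. 0. 0.]
[([221, 156, 173, 101, 3970], array([295.6, 198.5])), ([204, 196, 110, 74, 2659], array([253.3, 231.3])), ([68, 260, 60, 39, 417], array([ 98.2, 275. ])), ([346, 261, 25, 29, 358], array([357.2, 274.7])), ([239, 357, 52, 20, 376], array([262.4, 367.2]))]
plate rect ((534.2913818359375, 84.87294006347656), (121.96148681640625, 280.23870849609375), 0.695538341999054)
orange [([56, 77, 37, 33, 720], array([74.6, 93.1]), array([ 0.4834, -0.2618,  0.0737]))]
orange [([246, 211, 24, 29, 426], array([257.7, 224.5]), array([ 0.4811, -0.2711,  0.0742]))]
```

View pics/w2c.png

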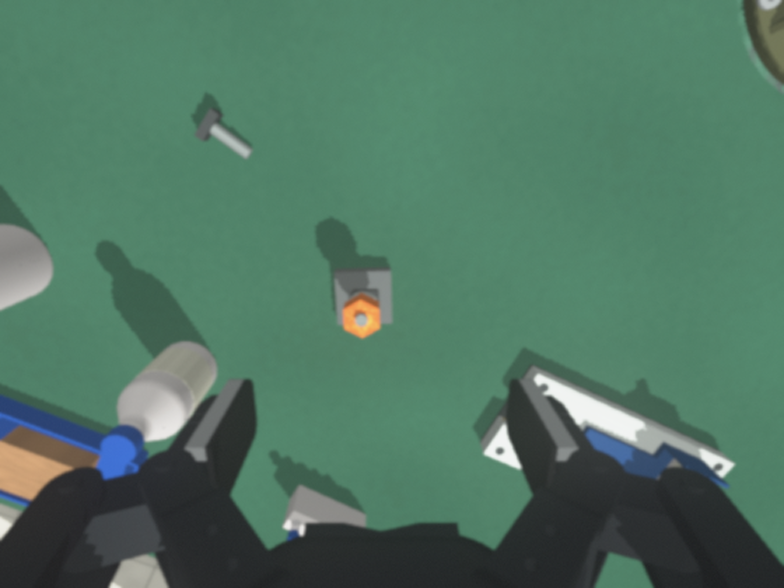

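The nut is at about (361,316) in the 1.4x picture, with hexagon corners pointing up and down, and its stand is nearly square to the image. The spare bolt is at (225,130) and the bottle at (170,390). Now I measure the nut, the stand and the plate more finely.

Run:
```python
from h import *
c=dict(np.load('/tmp/w2.npz')); c1=dict(np.load('/tmp/w1.npz')); W=cloud(c)
print('stem top ray',ray(c,257.9,228.6,.0785).round(4))
# top face of nut by depth
M=(abs(W[...,0]-.485)<.03)&(abs(W[...,1]+.268)<.03)
top=M&(W[...,2]>.069)&(W[...,2]<.082); print('top pts',top.sum(),np.nanmean(W[top],0).round(4),np.nanmedian(W[top][:,2]))
v,u=np.nonzero(top&masks(c)['orange'])
P=np.array([ray(c,a,b,.074)[:2]*1000 for a,b in zip(u,v)],np.float32)
print('hex rays',P.mean(0),'extent')
h=cv2.convexHull(P)[:,0]
for y in range(100,161,5):
    a=np.radians(y); w=h@[np.cos(a),np.sin(a)]; print(y,round(np.ptp(w),1),round((w.max()+w.min())/2,1),end='; ')
# stand
hsv=cv2.cvtColor(c['img'],cv2.COLOR_RGB2HSV)
st=(hsv[...,1]<60)&(abs(W[...,2]-.015)<.006)&(abs(W[...,0]-.49)<.07)&(abs(W[...,1]+.26)<.07)
v,u=np.nonzero(st); P=np.array([ray(c,a,b,.015)[:2]*1000 for a,b in zip(u,v)],np.float32); print('\nstand',st.sum(),cv2.minAreaRect(P))
# plate edges
for nm,cc in (('w1',c1),):
    W=cloud(cc); m=masks(cc)['white']&(abs(W[...,2]-.024)<.008)
    v,u=np.nonzero(m); P=np.array([ray(cc,a,b,.024)[:2]*1000 for a,b in zip(u,v)])
    P=P[(P[:,0]>450)&(P[:,0]<620)&(P[:,1]>-70)&(P[:,1]<235)]
    for y0 in range(-50,215,20):
        q=np.sort(P[(P[:,1]>y0)&(P[:,1]<y0+8)][:,0])
        if len(q)>5:
            g=np.diff(q); i=g.argmax(); print(y0+4,'x',q[[0,i,i+1,-1]].round(1))
    b=masks(cc)['blue']; v,u=np.nonzero(b); P=np.array([ray(cc,a,b_,.032)[:2]*1000 for a,b_ in zip(u,v)])
    P=P[(P[:,0]>490)&(P[:,0]<580)&(P[:,1]>10)&(P[:,1]<110)]
    for y0 in range(20,100,4):
        q=np.sort(P[(P[:,1]>y0)&(P[:,1]<y0+4)][:,0])
        if len(q)>3:
            i=np.diff(q).argmax(); print('tongue',y0+2,q[[0,i,i+1,-1]].round(1),len(q))
```

```text
stem top ray [ 0.4863 -0.2677  0.0785]
top pts 555 [ 0.4855 -0.269   0.0747] 0.07446046572748982
hex rays [ 484.3037 -269.4219] extent
100 34.8 -348.7; 105 33.8 -385.1; 110 32.5 -418.5; 115 30.9 -448.7; 120 32.0 -475.7; 125 33.4 -498.8; 130 34.7 -518.0; 135 35.6 -533.4; 140 36.3 -544.6; 145 36.7 -551.8; 150 36.8 -554.7; 155 36.7 -553.4; 160 36.3 -548.0; 
stand 973 ((485.8312683105469, -269.31793212890625), (61.414886474609375, 60.00797653198242), 28.47222900390625)
-46 x [475.2 525.9 545.4 596.9]
-26 x [474.7 525.7 544.7 596.2]
-6 x [474.9 525.5 544.5 596.3]
14 x [474.4 525.2 544.2 595.7]
34 x [474.5 524.8 545.5 595.8]
54 x [474.  507.9 566.1 595.2]
74 x [474.2 507.6 565.3 595.3]
94 x [473.6 507.2 565.1 595.1]
114 x [473.1 506.9 565.  594.6]
134 x [473.2 486.8 585.5 594.5]
154 x [472.7 485.6 486.3 486.4]
174 x [472.8 485.1 485.8 485.9]
194 x [472.3 513.5 552.1 573.6]
214 x [472.4 523.  541.6 593. ]
tongue 34 [509.  523.3 547.4 558.6] 14
tongue 38 [509.1 524.8 544.5 559.4] 52
tongue 42 [508.4 524.9 544.6 559.5] 50
tongue 46 [509.2 525.  544.7 558.9] 48
tongue 50 [508.6 525.1 544.1 559.1] 51
tongue 54 [508.6 525.2 544.2 559.2] 50
tongue 58 [508.7 526.  533.3 559.3] 56
tongue 62 [508.8 555.6 556.5 558.7] 77
tongue 66 [508.8 557.3 558.1 558.8] 77
tongue 70 [508.2 557.4 558.3 559. ] 79
tongue 74 [508.3 555.3 556.1 559.1] 78
tongue 78 [508.4 557.  557.8 559.2] 77
tongue 82 [507.7 557.1 557.9 558.6] 79
tongue 86 [507.8 557.2 558.  558.8] 77
tongue 90 [507.9 557.3 558.2 558.9] 76
tongue 94 [507.9 555.2 556.  559. ] 77
tongue 98 [509.5 510.9 513.1 558.4] 63
```

>>> step_arm(
  targets=[-8,-2,17,0,0,6.5,1,-16,-4,34,0,0,13,1,-24,-6,51,0,0,19.5,1,-32,-8,68,0,0,26,1,-40,-10,85,0,0,32.5,1,-48,-12,102,0,0,39,1,-56,-14,119,0,0,45.5,1,-64,-16,136,0,0,52,1,-75,-20,150,0,0,58.7,1,-75,-20,150,0,0,58.7,1],
)

```text
time: 3.58
ee_pos: [0.4893, -0.261, 0.1463]
ee_rot: [3.14, -0.004, 2.589]
contact_force: [0.1, 0.5, 0.1]
width: 0.0854
```

Run:
```python
from h import *
delta([.486,-.269,.042],2.584)
c=cam('wrist'); save('w3',c['img']); np.savez('/tmp/w3.npz',**c); W=cloud(c)
top=(abs(W[...,0]-.486)<.03)&(abs(W[...,1]+.269)<.03)&(W[...,2]>.07)&(W[...,2]<.077)&masks(c)['orange']
v,u=np.nonzero(top); P=np.array([ray(c,a,b,.074)[:2]*1000 for a,b in zip(u,v)],np.float32)
h=cv2.convexHull(P)[:,0]; print('hex',len(P),P.mean(0),u.mean(),v.mean())
for y in range(0,180,4):
    a=np.radians(y); w=h@[np.cos(a),np.sin(a)]; print(y,round(np.ptp(w),1),end='; ')
```

```text
t 3.58 j [ 0.21  0.48  0.36  1.78 -0.21  0.92  1.68] pos [ 0.4893 -0.261   0.1463] rot [ 3.1399 -0.0042  2.5885] w 0.0854 F [0.1 0.5 0.1] M [ 0.   -0.05  0.01]
delta [ -1.82  -8.7  104.26] [ 0.09 -0.24  0.26]
hex 1202 [ 485.0226 -267.3867] 261.84109816971716 211.12645590682197
0 34.9; 4 35.5; 8 36.2; 12 36.7; 16 37.0; 20 37.4; 24 37.6; 28 37.5; 32 37.4; 36 37.1; 40 36.7; 44 36.1; 48 35.3; 52 34.3; 56 33.2; 60 32.6; 64 33.9; 68 35.0; 72 35.9; 76 36.7; 80 37.2; 84 37.6; 88 37.9; 92 37.9; 96 37.7; 100 37.4; 104 37.0; 108 36.4; 112 35.7; 116 34.8; 120 34.8; 124 35.8; 128 36.7; 132 37.5; 136 38.1; 140 38.5; 144 38.7; 148 38.7; 152 38.8; 156 38.8; 160 38.5; 164 38.1; 168 37.4; 172 36.6; 176 35.6;
```

View pics/w3.png

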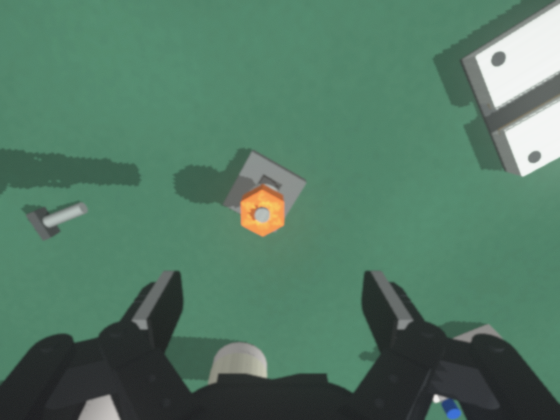

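The nut is at (262,211), centred ahead of the open fingers. The arm was still settling, so I let it settle and then correct.

>>> step_arm(
  targets=[0,0,20,0,0,0,1,0,0,40,0,0,0,1,0,0,40,0,0,0,1,0,0,40,0,0,0,1,0,0,40,0,0,0,1,0,0,40,0,0,0,1,0,0,40,0,0,0,1,0,0,40,0,0,0,1,0,0,40,0,0,0,1,0,0,40,0,0,0,1],
)

```text
time: 4.47
ee_pos: [0.4876, -0.2656, 0.1094]
ee_rot: [3.142, 0.0, 2.589]
contact_force: [-0.1, -0.1, 0.2]
width: 0.0854
```

Run:
```python
from h import *
delta([.4855,-.2683,.042],2.600)
c=cam('wrist'); delta([.4855,-.2683,.042],2.600); W=cloud(c)
top=(abs(W[...,0]-.486)<.03)&(abs(W[...,1]+.269)<.03)&(W[...,2]>.07)&(W[...,2]<.077)&masks(c)['orange']
v,u=np.nonzero(top); P=np.array([ray(c,a,b,.074)[:2]*1000 for a,b in zip(u,v)],np.float32)
h=cv2.convexHull(P)[:,0]; print('hex',len(P),P.mean(0), cv2.minEnclosingCircle(P))
for y in range(48,128,2):
    a=np.radians(y); w=h@[np.cos(a),np.sin(a)]; print(y,round(np.ptp(w),1),end='; ')
```

```text
t 4.47 j [ 0.23  0.52  0.35  1.83 -0.23  0.83  1.71] pos [ 0.4876 -0.2656  0.1094] rot [3.1415e+00 4.0000e-04 2.5885e+00] w 0.0854 F [-0.1 -0.1  0.2] M [ 0.01  0.04 -0.02]
delta [ 0.41 -3.36 67.38] [ 0.    0.02 -0.66]
t 4.52 j [ 0.23  0.52  0.35  1.83 -0.23  0.83  1.71] pos [ 0.4875 -0.2656  0.1093] rot [-3.1416e+00  2.0000e-04  2.5885e+00] w 0.0855 F [-0.6 -0.  -0.9] M [-0.01  0.   -0.  ]
delta [ 0.35 -3.33 67.26] [-0.    0.01 -0.66]
hex 1661 [ 485.02826 -267.3793 ] ((485.2583923339844, -267.62042236328125), 19.923507690429688)
48 35.7; 50 35.2; 52 34.7; 54 34.2; 56 33.8; 58 33.4; 60 33.4; 62 33.8; 64 34.1; 66 34.7; 68 35.3; 70 35.8; 72 36.2; 74 36.6; 76 37.0; 78 37.3; 80 37.6; 82 37.8; 84 38.0; 86 38.2; 88 38.2; 90 38.3; 92 38.3; 94 38.2; 96 38.1; 98 38.0; 100 37.8; 102 37.6; 104 37.4; 106 37.1; 108 36.8; 110 36.4; 112 36.0; 114 35.5; 116 35.0; 118 34.9; 120 35.5; 122 36.1; 124 36.7; 126 37.2;
```

>>> step_arm(
  targets=[1,-3,0,0,0,-0.2,1,1,-3,15,0,0,-0.2,1,1,-3,30,0,0,-0.2,1,1,-3,45,0,0,-0.2,1,1,-3,56,0,0,-0.2,1,1,-3,62,0,0,-0.2,1,1,-3,66,0,0,-0.2,1,1,-3,67,0,0,-0.2,1,1,-3,67,0,0,-0.2,0.6,1,-3,67,0,0,-0.2,0.5],
  force=30,
)

```text
time: 5.35
ee_pos: [0.4854, -0.2679, 0.0426]
ee_rot: [3.142, 0.001, 2.592]
contact_force: [-0.1, 0.5, 0.3]
width: 0.0638
```

>>> step_arm(
  targets=[0,0,0,0,0,0,0.45,0,0,0,0,0,0,0.42,0,0,0,0,0,0,0.4,0,0,0,0,0,0,0.35,0,0,0,0,0,0,0.3,0,0,0,0,0,0,0.3,0,0,0,0,0,0,0.3,0,0,0,0,0,0,0.3,0,0,0,0,0,0,0.3,0,0,0,0,0,0,0.3],
)

```text
time: 6.18
ee_pos: [0.4854, -0.2677, 0.0426]
ee_rot: [3.141, 0.001, 2.592]
contact_force: [-1.3, 0.6, 5.4]
width: 0.0328
```

Run:
```python
from h import *
delta([.4853,-.2677,.12],2.592)
```

```text
t 6.18 j [ 0.26  0.61  0.31  1.9  -0.28  0.67  1.76] pos [ 0.4854 -0.2677  0.0426] rot [3.1414e+00 8.0000e-04 2.5919e+00] w 0.0328 F [-1.3  0.6  5.4] M [0.16 0.09 0.01]
delta [ 1.000e-02 -0.000e+00 -7.742e+01] [ 0.01  0.05 -0.  ]
```

>>> step_arm(
  targets=[0,0,0,0,0,0,0.3,0,0,0,0,0,0,0.3,0,0,-5,0,0,0,0.3,0,0,-15,0,0,0,0.3,0,0,-28,0,0,0,0.3,0,0,-42,0,0,0,0.3,0,0,-56,0,0,0,0.3,0,0,-68,0,0,0,0.3,0,0,-77,0,0,0,0.3,0,0,-80,0,0,0,0.3],
  force=60,
)

```text
time: 7.02
ee_pos: [0.4855, -0.268, 0.1238]
ee_rot: [3.142, 0.002, 2.592]
contact_force: [0.4, 0.6, -2.1]
width: 0.0322
```

Run:
```python
from h import *
delta([.5352,-.008,.10],3.677)
```

```text
t 7.02 j [ 0.22  0.5   0.36  1.82 -0.22  0.86  1.71] pos [ 0.4855 -0.268   0.1238] rot [3.1415e+00 2.0000e-03 2.5918e+00] w 0.0322 F [ 0.4  0.6 -2.1] M [-0.1  -0.05  0.02]
delta [ 93.54 247.66  23.6 ] [-6.000e-02  1.000e-01 -6.218e+01]
```

>>> step_arm(
  targets=[9,24,2,0,0,-6,0.3,19,50,5,0,0,-13,0.3,29,77,8,0,0,-20,0.3,40,105,11,0,0,-27,0.3,50,133,14,0,0,-34,0.3,61,161,17,0,0,-41,0.3,72,190,20,0,0,-48,0.3,82,216,23,0,0,-54,0.3,90,236,24,0,0,-59,0.3,93.5,247.5,24,0,0,-62.2,0.3],
)

```text
time: 7.85
ee_pos: [0.5343, -0.0042, 0.0974]
ee_rot: [3.14, -0.0, -2.598]
contact_force: [-0.4, -0.3, -3.1]
width: 0.0324
```

>>> step_arm(
  targets=[0,0,0,0,0,0,0.3,0,0,5,0,0,0,0.3,0,0,10,0,0,0,0.3,0,0,15,0,0,0,0.3,0,0,20,0,0,0,0.3,0,0,25,0,0,0,0.3,0,0,25,0,0,0,0.3,0,0,25,0,0,0,0.3,0,0,25,0,0,0,0.3,0,0,25,0,0,0,0.3],
)

```text
time: 8.68
ee_pos: [0.5348, -0.0078, 0.0733]
ee_rot: [-3.141, 0.0, -2.606]
contact_force: [-0.7, -0.0, -2.6]
width: 0.0322
```

Run:
```python
from h import *
delta([.5352,-.008,.07],3.677)
c=cam('wrist'); np.savez('/tmp/w4.npz',**c); s=cam('side'); a=cam('scene'); np.savez('/tmp/s4.npz',**s); np.savez('/tmp/a4.npz',**a)
def crop(c,p,r=45):
    q=np.linalg.inv(c['T'])@np.array([*p,1]); u=c['cx']+c['f']*q[0]/-q[2]; v=c['cy']-c['f']*q[1]/-q[2]; print(u,v)
    u,v=int(u),int(v); return cv2.resize(c['img'][v-r:v+r,u-r:u+r],(390,390),interpolation=cv2.INTER_CUBIC)
p=(.535,.01,.05)
k=np.zeros((600,800,3),np.uint8); k[:390,:390]=crop(s,p); k[:390,400:790]=crop(a,p)
k[395:600,:280]=cv2.resize(c['img'],(280,210))[:205]
save('chk4',k)
```

```text
t 8.68 j [-0.06  0.52  0.04  1.92 -0.03  0.7   2.1 ] pos [ 0.5348 -0.0078  0.0733] rot [-3.1413e+00  4.0000e-04 -2.6058e+00] w 0.0322 F [-0.7 -0.  -2.6] M [ 0.03 -0.04  0.03]
delta [-0.2  -0.36  3.32] [-0.01  0.02  0.02]
283.52547352201685 222.37070649644318
282.122825121693 213.75504422737507
```

View pics/chk4.png

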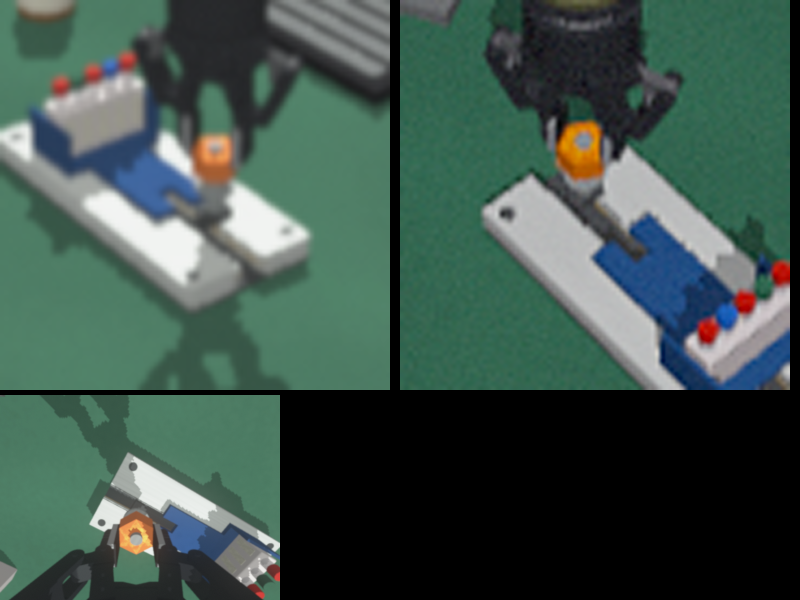

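The side and scene crops show the bolt over the slot short of the fork. The wrist thumbnail shows the nut between the pads at about (137,537). I now measure the nut-to-slot offset in this same wrist frame.

Run:
```python
from h import *
c=dict(np.load('/tmp/w4.npz')); W=cloud(c); zt=.0733+.0314 -.0  # hex top: bolt origin +66
zt=.0733-.0346+.066
m=masks(c); top=m['orange']&(abs(W[...,2]-zt)<.004)
v,u=np.nonzero(top); P=np.array([ray(c,a,b,zt)[:2]*1000 for a,b in zip(u,v)],np.float32)
print('hex',len(P),P.mean(0),cv2.minEnclosingCircle(P),np.nanmedian(W[top],0), 'TCP',c['T'][:3,3])
q=np.linalg.inv(c['T']); 
o,T=pose(); L=(np.array([*cv2.minEnclosingCircle(P)[0],zt*1000])/1000-T[:3,3])@T[:3,:3]; print('in tool',L*1000)
m=m['white']&(abs(W[...,2]-.024)<.008); v,u=np.nonzero(m); P=np.array([ray(c,a,b,.024)[:2]*1000 for a,b in zip(u,v)])
P=P[(P[:,0]>450)&(P[:,0]<620)&(P[:,1]>-70)&(P[:,1]<235)]
for y0 in range(-54,80,10):
    q=np.sort(P[(P[:,1]>y0)&(P[:,1]<y0+8)][:,0])
    if len(q)>5:
        i=np.diff(q).argmax(); print(y0+4,'x',q[[0,i,i+1,-1]].round(1),((q[i]+q[i+1])/2).round(1))
b=masks(c)['blue']; v,u=np.nonzero(b); P=np.array([ray(c,a,b_,.032)[:2]*1000 for a,b_ in zip(u,v)])
P=P[(P[:,0]>490)&(P[:,0]<580)&(P[:,1]>10)&(P[:,1]<110)]
for y0 in range(20,90,4):
    q=np.sort(P[(P[:,1]>y0)&(P[:,1]<y0+4)][:,0])
    if len(q)>3:
        i=np.diff(q).argmax(); print('tongue',y0+2,q[[0,i,i+1,-1]].round(1),len(q))
```

```text
hex 2611 [534.3331    -9.490823] ((535.048828125, -7.424412727355957), 19.77631187438965) [ 0.5330298  -0.01139433  0.10474007] TCP [ 0.46333662 -0.05061338  0.23738611]
in tool [ -0.37822568   0.10892682 -31.3781665 ]
-50 x [476.2 526.2 545.  596.6] 535.6
-40 x [476.  526.1 544.7 596.6] 535.4
-30 x [475.8 525.9 544.6 596.6] 535.2
-20 x [475.7 525.8 544.4 587.6] 535.1
-10 x [475.7 524.7 524.9 525.4] 524.8
0 x [475.5 487.9 488.  525.6] 488.0
10 x [475.5 482.  482.2 525.4] 482.1
20 x [475.3 518.5 518.6 525.3] 518.6
30 x [475.1 525.1 544.  545.4] 534.5
40 x [475.1 507.4 593.2 595.6] 550.3
50 x [475.  507.4 582.6 595.6] 545.0
60 x [474.7 507.2 591.1 595.2] 549.1
70 x [474.7 488.  488.2 507. ] 488.1
80 x [474.5 505.8 506.  507. ] 505.9
tongue 34 [508.3 509.6 510.  526.5] 98
tongue 38 [508.1 525.4 525.6 526.4] 133
tongue 42 [507.9 524.8 525.1 526.4] 135
tongue 46 [507.6 526.  526.3 526.4] 136
tongue 50 [507.4 525.5 525.8 526.4] 136
tongue 54 [507.3 526.9 542.7 545.9] 152
tongue 58 [507.3 548.7 549.1 549.1] 222
tongue 62 [507.3 552.2 552.6 552.6] 294
tongue 66 [507.1 555.  555.4 555.4] 310
tongue 70 [506.8 557.9 558.3 558.3] 328
tongue 74 [507.  557.9 558.2 559. ] 333
tongue 78 [506.7 560.  560.4 560.4] 333
tongue 82 [506.9 560.7 561.1 561.5] 342
tongue 86 [506.6 560.3 560.6 561.4] 340
tongue 90 [506.7 562.  562.4 562.4] 338
```

>>> step_arm(
  targets=[0.2,0,4,0,0,0,0.3,0.2,0,8,0,0,0,0.3,0.2,0,11,0,0,0,0.3,0.2,0,13,0,0,0,0.3,0.2,0,14,0,0,0,0.3,0.2,0,15,0,0,0,0.3,0.2,0,16,0,0,0,0.3,0.2,0,17,0,0,0,0.3,0.2,0,17,0,0,0,0.3,0.2,0,17,0,0,0,0.3],
)

```text
time: 9.67
ee_pos: [0.5347, -0.0077, 0.0583]
ee_rot: [-3.141, 0.002, -2.606]
contact_force: [-6.3, -0.1, 23.1]
width: 0.0321
```

```bash
python3 -c "
from h import *
delta([.5351,-.008,.0386],3.677)"
```

```text
t 9.67 j [-0.05  0.54  0.04  1.94 -0.03  0.66  2.11] pos [ 0.5347 -0.0077  0.0583] rot [-3.1411e+00  1.6000e-03 -2.6058e+00] w 0.0321 F [-6.3 -0.1 23.1] M [ 0.25  1.63 -0.01]
delta [-0.13 -0.47 19.75] [-0.03  0.09  0.02]
```

>>> step_arm(
  targets=[0,0,-3,0,0,0,0.3,1.3,0.8,-4,0,0,0,0.3,1.3,0.8,-4,0,0,0,0.3,1.3,0.8,-4,0,0,0,0.3,1.3,0.8,-3,0,0,0,0.3,1.3,0.8,-2,0,0,0,0.3,1.3,0.8,-1,0,0,0,0.3,1.3,0.8,0,0,0,0,0.3,1.3,0.8,0,0,0,0,0.3,1.3,0.8,0,0,0,0,0.3],
)

```text
time: 10.5
ee_pos: [0.5336, -0.0076, 0.0582]
ee_rot: [-3.141, 0.002, -2.606]
contact_force: [-5.0, 0.7, 24.1]
width: 0.032
```

```bash
python3 -c "
from h import *
delta([.5351,-.008,.0386],3.677)"
```

```text
t 10.5 j [-0.05  0.54  0.04  1.94 -0.03  0.66  2.11] pos [ 0.5336 -0.0076  0.0582] rot [-3.1408e+00  2.1000e-03 -2.6057e+00] w 0.032 F [-5.   0.7 24.1] M [0.24 1.49 0.03]
delta [-1.03 -1.05 19.64] [-0.05  0.12  0.03]
```

Contact came at plate-top height, so the head is still on a lip. I take a closer look.

Run:
```python
from h import *
k=np.zeros((600,800,3),np.uint8)
for i,n in enumerate(('side','scene')):
    a=[cam(n) for _ in range(4)]; c=a[0]; img=np.mean([x['img'] for x in a],0).astype(np.uint8)
    q=np.linalg.inv(c['T'])@np.array([.5336,-.0076,.045,1]); u=c['cx']+c['f']*q[0]/-q[2]; v=c['cy']-c['f']*q[1]/-q[2]
    u,v=int(u),int(v); print(n,u,v); r=22
    k[:396,i*400:i*400+396]=cv2.resize(img[v-r:v+r,u-r:u+r],(396,396),interpolation=cv2.INTER_CUBIC)
save('chk5',k[:400])
```

```text
side 286 226
scene 278 210
```

View pics/chk5.png

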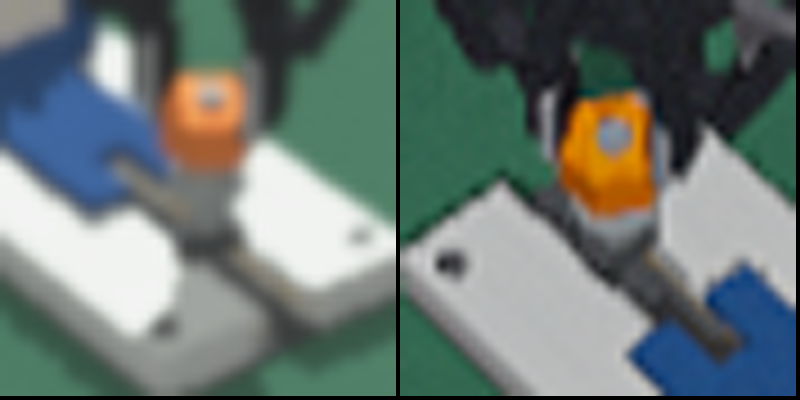

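The crops show the head hidden below the flange. The stem top is at full-frame (287.3,214.8) in the side view and (279.7,203.0) in the scene view. I cast these rays against the slot edges in the same cameras.

Run:
```python
from h import *
S=dict(side=(287.3,214.8),scene=(279.7,203.0))
for n in S:
    c=cam(n); u0,v0=S[n]
    # refine: grey pixels (low sat) near stem top
    g=cv2.cvtColor(c['img'],cv2.COLOR_RGB2HSV)[...,1].astype(float); w=np.clip(170-g,0,None); v,u=np.mgrid[:420,:560]; w*=(np.hypot(u-u0,v-v0)<2.6)
    uu,vv=(u*w).sum()/w.sum(),(v*w).sum()/w.sum()
    print(n,uu,vv,'stem top',ray(c,uu,vv,.0942)*1000,ray(c,u0,v0,.0942)*1000)
    W=cloud(c); m=masks(c)['white']; v,u=np.nonzero(m); P=np.array([ray(c,a,b,.024)[:2]*1000 for a,b in zip(u,v)])
    P=P[(P[:,0]>450)&(P[:,0]<620)&(P[:,1]>-70)&(P[:,1]<235)]
    for y0 in range(-58,40,8):
        q=np.sort(P[(P[:,1]>y0)&(P[:,1]<y0+8)][:,0])
        if len(q)>5:
            i=np.diff(q).argmax(); print(y0+4,'x',q[[0,i,i+1,-1]].round(1),((q[i]+q[i+1])/2).round(1),'outer',(q[0]+q[-1])/2)
```

```text
side 287.0192813321648 214.2077125328659 stem top [534.67075702  -9.38741583  94.2       ] [533.19666977 -12.84598319  94.2       ]
-54 x [465.8 524.4 538.9 597.2] 531.6 outer 531.4770472583582
-46 x [463.7 525.2 539.7 602.2] 532.5 outer 532.9303649212826
-38 x [464.2 526.  541.4 600.5] 533.7 outer 532.359396579813
-30 x [465.4 524.  538.7 601.6] 531.4 outer 533.4937272667737
-22 x [463.3 524.9 543.2 599.9] 534.0 outer 531.5692043943923
-14 x [463.9 525.7 546.9 601. ] 536.3 outer 532.41690164881
-6 x [464.5 520.9 551.5 599.2] 536.2 outer 531.8363859906923
2 x [465.  528.1 552.4 600.3] 540.3 outer 532.6911528709949
10 x [462.9 529.  560.  601.5] 544.5 outer 532.1808600022779
18 x [463.5 545.8 563.8 599.7] 554.8 outer 531.5928703639554
26 x [464.7 542.9 571.6 600.8] 557.2 outer 532.7541723633426
34 x [462.5 543.8 585.2 602. ] 564.5 outer 532.2350987080333
42 x [463.1 558.1 593.2 596.1] 575.7 outer 529.6095361357973
scene 279.30215384615383 202.67446153846154 stem top [534.0979037   -4.28845793  94.2       ] [533.95683643  -2.55961369  94.2       ]
-54 x [521.7 526.8 546.8 593.5] 536.8 outer 557.6014469134606
-46 x [498.9 504.1 549.3 600.6] 526.7 outer 549.7784472320977
-38 x [501.6 506.7 549.3 600.6] 528.0 outer 551.090020094069
-30 x [491.7 491.7 546.9 600.5] 519.3 outer 546.0916061411829
-22 x [473.9 496.9 532.  600.3] 514.5 outer 537.1121408730014
-14 x [474.  509.7 522.2 600.2] 515.9 outer 537.143834815432
-6 x [474.3 532.1 546.9 600.1] 539.5 outer 537.2068698494413
2 x [474.5 522.4 547.  599.9] 534.7 outer 537.1989545711652
10 x [474.7 524.9 544.5 599.9] 534.7 outer 537.3005500088639
18 x [474.9 522.5 544.6 599.7] 533.5 outer 537.2926888119321
26 x [475.2 525.1 544.6 599.5] 534.8 outer 537.3546039476262
34 x [473.  525.1 561.5 599.5] 543.3 outer 536.223347238883
42 x [473.1 500.6 561.5 597. ] 531.0 outer 535.0683292763322
```

>>> step_arm(
  targets=[0,0,-1.2,0,0,0,0.3,-0.4,-0.3,-1.2,0,0,0,0.3,-0.9,-0.5,-1.2,0,0,0,0.3,-1.3,-0.8,-1.2,0,0,0,0.3,-1.8,-1.1,-1.2,0,0,0,0.3,-2.2,-1.3,-1.2,0,0,0,0.3,-2.6,-1.6,-1.2,0,0,0,0.3,-3.0,-1.8,-1.2,0,0,0,0.3,-3.4,-2.1,-1.2,0,0,0,0.3,-3.4,-2.1,-1.2,0,0,0,0.3],
)

```text
time: 11.83
ee_pos: [0.5345, -0.0076, 0.0583]
ee_rot: [3.139, -0.003, -2.606]
contact_force: [-11.0, 1.5, 22.4]
width: 0.0319
```

```bash
python3 -c "
from h import *
delta([.5351,-.008,.0386],3.677)"
```

```text
t 11.83 j [-0.05  0.54  0.04  1.93 -0.03  0.67  2.11] pos [ 0.5345 -0.0076  0.0583] rot [ 3.1391 -0.0033 -2.6056] w 0.0319 F [-11.    1.5  22.4] M [0.34 2.7  0.03]
delta [-0.39 -0.74 19.73] [ 0.14 -0.19  0.04]
```

>>> step_arm(
  targets=[0,0,-3,0,0,0,0.3,0,0,-4,0,0,0,0.3,0,0,-4,0,0,0,0.3,0,0,-4,0,0,0,0.3,0,0,-4,0,0,0,0.3,0,0,-4,0,0,0,0.3,0,0,-4,0,0,0,0.3,0,0,-4,0,0,0,0.3,0,0,-4,0,0,0,0.3,0,0,-4,0,0,0,0.3],
)

```text
time: 12.67
ee_pos: [0.537, -0.0079, 0.0612]
ee_rot: [-3.142, -0.0, -2.606]
contact_force: [0.7, 0.3, -2.4]
width: 0.0325
```

Run:
```python
from h import *
delta([.5365,-.008,.0386],3.677)
c=cam('wrist'); np.savez('/tmp/w6.npz',**c); save('w6',cv2.resize(c['img'][90:330,140:400],(780,720),interpolation=cv2.INTER_CUBIC)[:600])
W=cloud(c); o,T=pose()
m=masks(c); top=m['orange']; v,u=np.nonzero(top)
L=(W[top]-T[:3,3])@T[:3,:3]*1000
k=L[:,2]; print(np.nanpercentile(k,[2,50,98]))
t=L[abs(k-np.nanpercentile(k,10))<3]; print(np.nanmin(t,0),np.nanmax(t,0)); h=cv2.convexHull(t[:,:2].astype(np.float32))[:,0]
for y in range(0,180,5):
    a=np.radians(y); w=h@[np.cos(a),np.sin(a)]; print(y,round(np.ptp(w),1),end='; ')
```

```text
t 12.67 j [-0.05  0.54  0.04  1.92 -0.03  0.68  2.11] pos [ 0.537  -0.0079  0.0612] rot [-3.1416 -0.     -2.6057] w 0.0325 F [ 0.7  0.3 -2.4] M [-0.05 -0.07  0.02]
delta [ 0.46  0.15 22.63] [-0.   -0.    0.03]
[-32.57064202 -31.36038276 -23.23036831]
[-20.91391603 -16.63322601 -34.57611365] [ 18.45206463  15.67603564 -29.13108211]
0 39.4; 5 39.3; 10 38.8; 15 38.2; 20 37.2; 25 36.2; 30 35.1; 35 35.1; 40 36.1; 45 36.9; 50 37.4; 55 37.7; 60 37.6; 65 37.4; 70 36.8; 75 36.1; 80 35.0; 85 33.7; 90 32.3; 95 33.6; 100 34.9; 105 36.0; 110 36.8; 115 37.3; 120 37.5; 125 37.5; 130 37.3; 135 36.8; 140 36.0; 145 35.0; 150 34.6; 155 36.0; 160 37.3; 165 38.2; 170 38.9; 175 39.3;
```

View pics/w6.png

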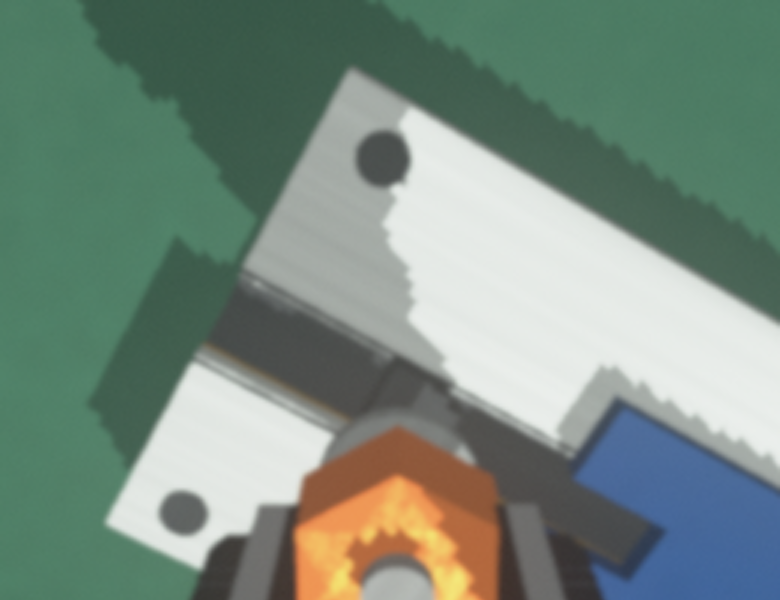

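This view shows the head poking out from under the flange, its -x/-y corner at about (395,358). It sits right on the image line of the -x lip edge, which runs from (240,275) to (575,455). I cast these points at their own heights.

Run:
```python
from h import *
c=dict(np.load('/tmp/w6.npz')); f=lambda x,y:(140+x/3,90+y/3)
zb=.0612-.0346
for n,p,z in [('corner',(395,358),zb+.009),('corner right',(450,385),zb+.009),('cornerdown(end face)',(375,405),zb+.009),('upper lip a',(240,275),.024),('upper lip b',(575,455),.024),('lower lip a',(195,358),.024),('lower lip b',(335,430),.024)]:
    print(n,(ray(c,*f(*p),z)*1000).round(1))
W=cloud(c); u,v=f(405,375); print(W[int(v)-2:int(v)+6:2,int(u)-2:int(u)+18:3,2].round(3))
```

```text
corner [522.  -17.3  35.6]
corner right [521.2  -4.   35.6]
cornerdown(end face) [533.4 -15.5  35.6]
upper lip a [526.2 -54.2  24. ]
upper lip b [524.6  33.2  24. ]
lower lip a [548.4 -54.   24. ]
lower lip b [547.7 -18.2  24. ]
[[0.035 0.034 0.031 0.028 0.025 0.024 0.024]
 [0.035 0.035 0.034 0.032 0.025 0.025 0.024]
 [0.036 0.036 0.036 0.035 0.029 0.025 0.025]
 [0.036 0.036 0.036 0.037 0.033 0.03  0.025]]
```

The head's corner is at (522,-17): it lies square, 30 mm across x, so it was turned a quarter from what the nut's flats suggested. I fit its angle.

Run:
```python
from h import *
c=dict(np.load('/tmp/w6.npz')); W=cloud(c)
g=cv2.cvtColor(c['img'],cv2.COLOR_RGB2GRAY).astype(float)
m=(W[...,2]>.032)&(W[...,2]<.0385)&(W[...,0]>.50)&(W[...,0]<.56)&(W[...,1]>-.04)&(W[...,1]<.02)
N,L,s,ce=cv2.connectedComponentsWithStats(m.astype(np.uint8)); i=1+s[1:,4].argmax(); v,u=np.nonzero(L==i)
P=np.array([ray(c,a,b,.0356)[:2]*1000 for a,b in zip(u,v)],np.float32); h=cv2.convexHull(P)[:,0]
print(len(P),P.min(0),P.max(0)); print(h.round(1).tolist())
print('u,v',u.min(),u.max(),v.min(),v.max())
v0,u0=205,262; 
r=L[205:232,258:296]==i; print('\n'.join(''.join('#' if x else '.' for x in row) for row in r))
```

```text
328 [521.9301   -17.494072] [535.963       1.0023832]
[[536.0, -17.100000381469727], [529.0999755859375, 0.10000000149011612], [528.7000122070312, 0.6000000238418579], [527.7999877929688, 0.800000011920929], [526.9000244140625, 1.0], [525.0999755859375, -0.10000000149011612], [522.9000244140625, -4.5], [522.2000122070312, -10.199999809265137], [522.0, -12.600000381469727], [521.9000244140625, -16.299999237060547], [522.2999877929688, -16.899999618530273], [524.0999755859375, -17.299999237060547], [528.9000244140625, -17.399999618530273], [531.4000244140625, -17.5], [532.9000244140625, -17.399999618530273]]
u,v 261 292 210 231
......................................
......................................
......................................
......................................
......................................
..............##......................
.............####.....................
............#######...................
............#########.................
...........###########................
..........##############..............
..........###############.............
.........#################............
........###################...........
........#####################.........
.......########################.......
......#############.###########.......
......##########################......
.....###########################......
.....###########################......
....#############################.....
....####............###########.###...
...#....................###########...
..........................#########...
............................#######...
..............................####....
...............................##.....
```

>>> step_arm(
  targets=[0,0,-5,0,0,3,0.3,0,0,-10,0,0,10,0.3,0,0,-10,0,0,17,0.3,0,0,-10,0,0,24,0.3,0,0,-10,0,0,31,0.3,0,0,-10,0,0,38,0.3,0,0,-10,0,0,45,0.3,0,0,-10,0,0,52,0.3,0,0,-10,0,0,59,0.3,0,0,-10,0,0,66,0.3],
)

```text
time: 13.55
ee_pos: [0.537, -0.0078, 0.0714]
ee_rot: [3.141, 0.0, 2.52]
contact_force: [-0.1, 0.9, -2.9]
width: 0.0319
```

>>> step_arm(
  targets=[0,0,0,0,0,7,0.3,0,0,0,0,0,14,0.3,0,0,0,0,0,20,0.3,0,0,0,0,0,24,0.3,0,0,3,0,0,24,0.3,0,0,6,0,0,24,0.3,0,0,8,0,0,24,0.3,0,0,8,0,0,24,0.3,0,0,8,0,0,24,0.3,0,0,8,0,0,24,0.3],
)

```text
time: 14.38
ee_pos: [0.537, -0.008, 0.0633]
ee_rot: [3.142, -0.0, 2.107]
contact_force: [0.4, 0.1, -2.8]
width: 0.032
```

Run:
```python
from h import *
delta([.5365,-.008,.050],np.radians(120.7))
c=cam('wrist'); np.savez('/tmp/w7.npz',**c); W=cloud(c); o,T=pose(); zt=T[2,3]-.0346+.009
m=(abs(W[...,2]-zt)<.0025)&(W[...,0]>.50)&(W[...,0]<.57)&(W[...,1]>-.04)&(W[...,1]<.03)
N,L,s,ce=cv2.connectedComponentsWithStats(m.astype(np.uint8)); i=1+s[1:,4].argmax(); v,u=np.nonzero(L==i)
P=np.array([ray(c,a,b,zt)[:2]*1000 for a,b in zip(u,v)],np.float32)
print(len(P),cv2.convexHull(P)[:,0].round(1).tolist())
k=cv2.resize(c['img'][90:330,140:400],(780,720),interpolation=cv2.INTER_CUBIC)[:600]; save('w7',k)
```

```text
t 14.38 j [-0.35  0.59  0.49  1.93 -0.41  0.73  0.92] pos [ 0.537  -0.008   0.0633] rot [ 3.1415 -0.      2.1071] w 0.032 F [ 0.4  0.1 -2.8] M [-0.   -0.02  0.01]
delta [ 0.27 -0.38 13.31] [ 0.   -0.    0.03]
302 [[546.2999877929688, 2.5], [545.5, 3.700000047683716], [542.0, 5.699999809265137], [541.0999755859375, 6.0], [535.5, 6.599999904632568], [533.0999755859375, 6.800000190734863], [531.5999755859375, 6.699999809265137], [528.2000122070312, 6.199999809265137], [528.0, 5.300000190734863], [527.7000122070312, 2.0], [528.2000122070312, -6.5], [546.2999877929688, 0.10000000149011612]]
```

View pics/w7.png

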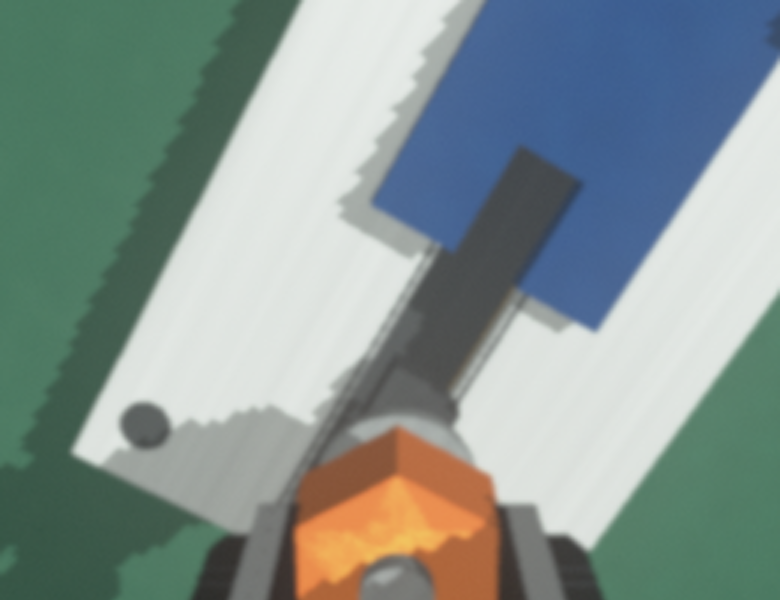

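The head now lies lengthwise over the slot. Its corner is at (400,370), the slot's left edge runs from (440,250) to (300,490), the right edge from (527,297) to (455,402), and the notch end is at (520,147)-(580,183). I cast those.

Run:
```python
from h import *
c=dict(np.load('/tmp/w7.npz')); f=lambda x,y:(140+x/3,90+y/3)
for n,p,z in [('L a',(440,250),.024),('L b',(345,415),.024),('R a',(517,293),.024),('R a2',(527,297),.024),('R b',(450,392),.024),('R b2',(458,402),.024),('notch end L',(520,147),.032),('notch end R',(580,183),.032),('prong L inner',(458,252),.032),('prong R inner',(517,290),.032),('prong L outer',(372,203),.032),('prong R outer',(598,331),.032),('plate corner -x',(73,453),.024)]:
    print(n,(ray(c,*f(*p),z)*1000).round(1))
```

```text
L a [526.1  29.9  24. ]
L b [527.6 -14.6  24. ]
R a [545.9  30.4  24. ]
R a2 [548.4  30.7  24. ]
R b [545.5   2.7  24. ]
R b2 [548.4   1.5  24. ]
notch end L [527.7  57.7  32. ]
notch end R [542.3  57.9  32. ]
prong L inner [528.4  32.8  32. ]
prong R inner [543.6  32.2  32. ]
prong L outer [507.6  32.5  32. ]
prong R outer [563.7  33.5  32. ]
plate corner -x [477.3 -55.8  24. ]
```

>>> step_arm(
  targets=[0.3,-0.5,0,0,0,0,0.3,0.3,-0.5,2,0,0,0,0.3,0.3,-0.5,3,0,0,0,0.3,0.3,-0.5,4,0,0,0,0.3,0.3,-0.5,5,0,0,0,0.3,0.3,-0.5,6,0,0,0,0.3,0.3,-0.5,7,0,0,0,0.3,0.3,-0.5,8,0,0,0,0.3,0.3,-0.5,8,0,0,0,0.3,0.3,-0.5,8,0,0,0,0.3],
)

```text
time: 15.27
ee_pos: [0.5363, -0.0079, 0.0552]
ee_rot: [-3.141, -0.0, 2.107]
contact_force: [0.8, -0.7, -1.6]
width: 0.0324
```

Free at 4 mm below the plate top. I continue down, stopping 1.5 mm short of the floor.

>>> step_arm(
  targets=[0,0,2,0,0,0,0.3,0,0,4,0,0,0,0.3,0,0,6,0,0,0,0.3,0,0,8,0,0,0,0.3,0,0,10,0,0,0,0.3,0,0,12,0,0,0,0.3,0,0,14,0,0,0,0.3,0,0,15,0,0,0,0.3,0,0,15,0,0,0,0.3,0,0,15,0,0,0,0.3],
)

```text
time: 16.1
ee_pos: [0.5363, -0.0079, 0.0402]
ee_rot: [-3.141, -0.0, 2.107]
contact_force: [0.3, -0.2, -2.7]
width: 0.0321
```

>>> step_arm(
  targets=[0,0,0.3,0,0,0,0.3,0,0,0.6,0,0,0,0.3,0,0,0.9,0,0,0,0.3,0,0,1.2,0,0,0,0.3,0,0,1.5,0,0,0,0.3,0,0,1.8,0,0,0,0.3,0,0,2,0,0,0,0.3,0,0,2,0,0,0,0.3,0,0,2,0,0,0,0.3,0,0,2,0,0,0,0.3],
)

```text
time: 16.93
ee_pos: [0.5365, -0.0079, 0.0388]
ee_rot: [3.141, 0.0, 2.107]
contact_force: [-2.7, -0.8, 5.6]
width: 0.0322
```

>>> step_arm(
  targets=[0,0,-1.2,0,0,0,0.3,4.5,2.6,-1.2,0,0,0,0.3,10,5.7,-1.2,0,0,0,0.3,16,9.1,-1.2,0,0,0,0.3,22,12.6,-1.2,0,0,0,0.3,28,16,-1.2,0,0,0,0.3,34,19.4,-1.2,0,0,0,0.3,39,22.3,-1.2,0,0,0,0.3,43.4,24.9,-1.2,0,0,0,0.3,43.4,24.9,-1.2,0,0,0,0.3],
)

```text
time: 17.77
ee_pos: [0.5355, 0.0438, 0.0393]
ee_rot: [3.141, -0.001, 2.108]
contact_force: [0.1, -0.0, -2.0]
width: 0.0323
```

Run:
```python
from h import *
delta([.5354,.0518,.0394],2.107)
```

```text
t 17.77 j [-0.43  0.62  0.48  1.95 -0.44  0.67  0.86] pos [0.5355 0.0438 0.0393] rot [ 3.1415e+00 -7.0000e-04  2.1085e+00] w 0.0323 F [ 0.1 -0.  -2. ] M [0.03 0.02 0.  ]
delta [ 6.93  3.98 -0.05] [ 0.01 -0.04  0.08]
```

>>> step_arm(
  targets=[0.8,0.4,0,0,0,0,0.3,1.7,1,0,0,0,0,0.3,2.6,1.5,0,0,0,0,0.3,3.5,2,0,0,0,0,0.3,4.3,2.5,0,0,0,0,0.3,5.2,3,0,0,0,0,0.3,6,3.4,0,0,0,0,0.3,6,3.4,0,0,0,0,0.3,6,3.4,0,0,0,0,0.3,6,3.4,0,0,0,0,0.3],
)

```text
time: 18.6
ee_pos: [0.5355, 0.049, 0.0395]
ee_rot: [-3.142, 0.0, 2.107]
contact_force: [0.2, 1.1, -2.8]
width: 0.0323
```

Run:
```python
from h import *
delta([.5354,.0518,.0394],2.107)
```

```text
t 18.6 j [-0.44  0.62  0.48  1.95 -0.44  0.68  0.85] pos [0.5355 0.049  0.0395] rot [-3.1416e+00  1.0000e-04  2.1067e+00] w 0.0323 F [ 0.2  1.1 -2.8] M [ 0.   -0.01 -0.03]
delta [2.45 1.36 0.07] [-0.    0.   -0.02]
```

>>> step_arm(
  targets=[0.2,0.1,0,0,0,0,0.3,0.4,0.2,0,0,0,0,0.3,0.6,0.4,0,0,0,0,0.3,0.9,0.5,0,0,0,0,0.3,1.1,0.6,0,0,0,0,0.3,1.3,0.7,0,0,0,0,0.3,1.3,0.7,0,0,0,0,0.3,1.3,0.7,0,0,0,0,0.3,1.3,0.7,0,0,0,0,0.3,1.3,0.7,0,0,0,0,0.3],
)

```text
time: 19.43
ee_pos: [0.5354, 0.0505, 0.0395]
ee_rot: [-3.142, 0.0, 2.107]
contact_force: [0.1, -0.0, -2.5]
width: 0.0321
```

>>> step_arm(
  targets=[0.1,0.1,0,0,0,0,0.3,0.2,0.1,0,0,0,0,0.3,0.3,0.2,0,0,0,0,0.3,0.5,0.3,0,0,0,0,0.3,0.6,0.4,0,0,0,0,0.3,0.7,0.4,0,0,0,0,0.3,0.7,0.4,0,0,0,0,0.3,0.7,0.4,0,0,0,0,0.3,0.7,0.4,0,0,0,0,0.3,0.7,0.4,0,0,0,0,0.3],
)

```text
time: 20.27
ee_pos: [0.5354, 0.0513, 0.0395]
ee_rot: [-3.142, 0.0, 2.107]
contact_force: [-0.2, -0.1, -2.3]
width: 0.032
```

Run:
```python
from h import *
delta([.5354,.0518,.0394],2.107)
```

```text
t 20.27 j [-0.45  0.62  0.48  1.95 -0.44  0.68  0.84] pos [0.5354 0.0513 0.0395] rot [-3.1416  0.      2.1067] w 0.032 F [-0.2 -0.1 -2.3] M [ 0.05 -0.01 -0.01]
delta [0.43 0.25 0.09] [-0.    0.   -0.02]
```

>>> step_arm(
  targets=[0.1,0.1,0,0,0,0,0.3,0.2,0.1,0,0,0,0,0.3,0.3,0.2,0,0,0,0,0.3,0.5,0.3,0,0,0,0,0.3,0.6,0.4,0,0,0,0,0.3,0.7,0.4,0,0,0,0,0.3,0.7,0.4,0,0,0,0,0.3,0.7,0.4,0,0,0,0,0.3,0.7,0.4,0,0,0,0,0.3,0.7,0.4,0,0,0,0,0.3],
)

```text
time: 21.1
ee_pos: [0.5354, 0.0521, 0.0395]
ee_rot: [-3.142, 0.0, 2.107]
contact_force: [-0.9, 0.8, -2.0]
width: 0.0319
```

Run:
```python
from h import *
delta([.5354,.0518,.0394],2.107)
c=cam('wrist'); W=cloud(c); b=masks(c)['blue']; v,u=np.nonzero(b&(abs(W[...,2]-.032)<.004))
P=np.array([ray(c,a,b_,.032)[:2]*1000 for a,b_ in zip(u,v)]); print('tongue',P.min(0),P.max(0))
for x0 in (508,512,516,520,554,558): 
    q=P[(P[:,0]>x0)&(P[:,0]<x0+4)]; print(x0,q[:,1].min().round(1) if len(q) else None)
```

```text
t 21.1 j [-0.45  0.62  0.48  1.95 -0.44  0.68  0.84] pos [0.5354 0.0521 0.0395] rot [-3.1416  0.      2.1066] w 0.0319 F [-0.9  0.8 -2. ] M [-0.06  0.02  0.01]
delta [-0.27 -0.12  0.1 ] [-0.    0.   -0.02]
tongue [489.50412712  45.25333933] [576.2360879  144.37043742]
508 45.3
512 50.5
516 54.1
520 56.8
554 59.0
558 59.6
```

>>> step_arm(
  targets=[0.1,0.1,0,0,0,0,0.3,0.2,0.1,0,0,0,0,0.3,0.3,0.2,0,0,0,0,0.3,0.5,0.3,0,0,0,0,0.3,0.6,0.4,0,0,0,0,0.3,0.7,0.4,0,0,0,0,0.3,0.7,0.4,0,0,0,0,0.3,0.7,0.4,0,0,0,0,0.3,0.7,0.4,0,0,0,0,0.3,0.7,0.4,0,0,0,0,0.3],
)

```text
time: 21.98
ee_pos: [0.5354, 0.0529, 0.0395]
ee_rot: [-3.142, 0.0, 2.107]
contact_force: [0.4, 0.2, -1.5]
width: 0.0319
```

Run:
```python
from h import *
delta([.5354,.0518,.0394],2.107)
```

```text
t 21.98 j [-0.45  0.62  0.48  1.95 -0.45  0.68  0.84] pos [0.5354 0.0529 0.0395] rot [-3.1415  0.      2.1067] w 0.0319 F [ 0.4  0.2 -1.5] M [ 0.   -0.02 -0.03]
delta [-0.98 -0.53  0.07] [-0.    0.   -0.02]
```

>>> step_arm(
  targets=[0.1,0.1,0,0,0,0,0.3,0.2,0.1,0,0,0,0,0.3,0.3,0.2,0,0,0,0,0.3,0.5,0.3,0,0,0,0,0.3,0.6,0.4,0,0,0,0,0.3,0.7,0.4,0,0,0,0,0.3,0.7,0.4,0,0,0,0,0.3,0.7,0.4,0,0,0,0,0.3,0.7,0.4,0,0,0,0,0.3,0.7,0.4,0,0,0,0,0.3],
)

```text
time: 22.82
ee_pos: [0.5353, 0.0535, 0.0395]
ee_rot: [-3.141, 0.0, 2.107]
contact_force: [-0.0, -1.3, -1.3]
width: 0.0323
```

```bash
cat >> h.py <<'E'
def carrier_shift():
    for n in ('scene','side'):
        c0=dict(np.load('/tmp/'+n+'.npz')); c=cam(n); out=[]
        for k in (c0,c):
            hsv=cv2.cvtColor(k['img'],cv2.COLOR_RGB2HSV).astype(int); m=((hsv[...,0]<6)|(hsv[...,0]>172))&(hsv[...,1]>120)&(hsv[...,2]>90)
            v,u=np.nonzero(m); P=np.array([ray(k,a,b,.1)[:2] for a,b in zip(u,v)])*1000
            P=P[(abs(P[:,0]-535)<70)&(abs(P[:,1]-160)<50)]; out.append((len(P),P.mean(0).round(2)))
        print(n,out)
E
python3 - <<'E'
from h import *
delta([.5354,.0518,.0394],2.107); carrier_shift()
E
```

```text
t 22.82 j [-0.45  0.62  0.48  1.95 -0.44  0.68  0.84] pos [0.5353 0.0535 0.0395] rot [-3.1414e+00  2.0000e-04  2.1065e+00] w 0.0323 F [-0.  -1.3 -1.3] M [-0.53  0.12  0.02]
delta [-1.51 -0.78  0.07] [-0.01  0.01 -0.03]
scene [(61, array([533.66, 160.42])), (62, array([534.1 , 160.46]))]
side [(27, array([529.21, 152.91])), (29, array([529.11, 152.56]))]
```

Contact is felt at y = 53.5 mm, about 2 N at the fork end, and the carrier has not moved. Now I turn clockwise while easing the head onto the floor.

>>> step_arm(
  targets=[0,0,0,0,0,6,0.3,0,0,0,0,0,12,0.3,0,0,0,0,0,18,0.3,0,0,0,0,0,24,0.3,0,0,0.1,0,0,30,0.3,0,0,0.2,0,0,36,0.3,0,0,0.3,0,0,42,0.3,0,0,0.4,0,0,48,0.3,0,0,0.5,0,0,54,0.3,0,0,0.5,0,0,60,0.3],
)

```text
time: 23.75
ee_pos: [0.5346, 0.0536, 0.0389]
ee_rot: [-3.141, 0.001, 1.054]
contact_force: [-2.9, -2.6, -0.9]
width: 0.0325
```

Run:
```python
from h import *
delta([.5353,.0535,.0390],2.107); print(np.degrees(pose()[0]['ee_rot'][2]))
```

```text
t 23.75 j [-0.62  0.71  0.78  1.95 -0.71  0.78  0.05] pos [0.5346 0.0536 0.0389] rot [-3.1406e+00  6.0000e-04  1.0545e+00] w 0.0325 F [-2.9 -2.6 -0.9] M [-0.59  0.62  0.01]
delta [ 0.23  0.64 -0.07] [ -0.07   0.   -60.31]
60.415727657699556
```

>>> step_arm(
  targets=[0,0,0,0,0,6,0.3,0,0,0,0,0,12,0.3,0,0,0,0,0,18,0.3,0,0,0,0,0,24,0.3,0,0,0,0,0,30,0.3,0,0,0,0,0,36,0.3,0,0,0.1,0,0,42,0.3,0,0,0.3,0,0,48,0.3,0,0,0.5,0,0,54,0.3,0,0,0.7,0,0,60,0.3],
)

```text
time: 24.58
ee_pos: [0.5358, 0.0528, 0.0383]
ee_rot: [3.14, -0.001, 0.007]
contact_force: [-0.3, -3.7, -4.5]
width: 0.0325
```

```bash
cat >> h.py <<'E'
def avg(n=6):
    A=[]
    for _ in range(n):
        o=readout.get_obs(); A.append(np.r_[o['contact_force'],o['wrist_torque'],o['effort'][6]]); viewer.camera('wrist')
    print('avg F',np.mean(A,0)[:3].round(2),'M',np.mean(A,0)[3:6].round(3),'sdMz',np.std(A,0)[5].round(3),'e7',np.mean(A,0)[6].round(3))
E
python3 - <<'E'
from h import *
delta([.5353,.0535,.0390],2.107); print(np.degrees(pose()[0]['ee_rot'][2])); avg()
E
```

```text
t 24.58 j [-0.75  0.84  1.06  1.95 -0.93  0.94 -0.78] pos [0.5358 0.0528 0.0383] rot [ 3.1397e+00 -9.0000e-04  7.3000e-03] w 0.0325 F [-0.3 -3.7 -4.5] M [-1.19 -0.02  0.11]
delta [-0.45 -0.72 -0.68] [ 1.200e-01  9.000e-02 -1.203e+02]
0.42057122062633057
avg F [ 0.6  -4.6  -2.49] M [-1.221 -0.106  0.034] sdMz 0.05 e7 0.055
```

>>> step_arm(
  targets=[0,0.3,0.1,0,0,5,0.3,0,0.6,0.2,0,0,10,0.3,0,0.6,0.3,0,0,15,0.3,0,0.6,0.3,0,0,20,0.3,0,0.6,0.3,0,0,25,0.3,0,0.6,0.3,0,0,30,0.3,0,0.6,0.3,0,0,35,0.3,0,0.6,0.3,0,0,40,0.3,0,0.6,0.3,0,0,40,0.3,0,0.6,0.3,0,0,40,0.3],
)

```text
time: 25.72
ee_pos: [0.5355, 0.0523, 0.0379]
ee_rot: [3.141, -0.001, -0.685]
contact_force: [0.6, -4.8, -2.3]
width: 0.0319
```

Run:
```python
from h import *
delta([.5353,.0535,.0380],2.107); avg(); carrier_shift()
```

```text
t 25.72 j [-0.79  0.93  1.22  1.95 -1.03  1.07 -1.36] pos [0.5355 0.0523 0.0379] rot [ 3.1405e+00 -1.2000e-03 -6.8480e-01] w 0.0319 F [ 0.6 -4.8 -2.3] M [-1.35 -0.04 -0.01]
delta [-0.94 -0.81 -0.07] [ 1.1000e-01  7.0000e-02 -1.5996e+02]
avg F [ 0.95 -5.58 -2.86] M [-1.382 -0.035 -0.003] sdMz 0.011 e7 -0.043
scene [(61, array([533.66, 160.42])), (60, array([533.62, 160.53]))]
side [(27, array([529.21, 152.91])), (28, array([527.86, 152.89]))]
```

>>> step_arm(
  targets=[0.3,0.4,0,0,0,0,0.3,0.5,0.6,0,0,0,2,0.3,0.5,0.6,0,0,0,4,0.3,0.5,0.6,0,0,0,6,0.3,0.5,0.6,0,0,0,8,0.3,0.5,0.6,0,0,0,10,0.3,0.5,0.6,0,0,0,12,0.3,0.5,0.6,0,0,0,13,0.3,0.5,0.6,0,0,0,14,0.3,0.5,0.6,0,0,0,15,0.3],
)

```text
time: 26.95
ee_pos: [0.5353, 0.052, 0.0379]
ee_rot: [3.141, -0.0, -0.947]
contact_force: [-0.6, -4.9, -3.0]
width: 0.0317
```

Run:
```python
from h import *
delta([.5353,.0535,.0380],2.107); avg(8)
```

```text
t 26.95 j [-0.8   0.96  1.26  1.95 -1.06  1.11 -1.59] pos [0.5353 0.052  0.0379] rot [ 3.1412e+00 -3.0000e-04 -9.4700e-01] w 0.0317 F [-0.6 -4.9 -3. ] M [-1.19  0.02  0.19]
delta [-1.22 -0.83 -0.07] [ 3.0000e-02  3.0000e-02 -1.7498e+02]
avg F [ 0.09 -5.11 -2.99] M [-1.187  0.042  0.127] sdMz 0.035 e7 -0.123
```

>>> step_arm(
  targets=[0.2,0.2,0,0,0,0,0.3,0.5,0.4,0,0,0,0,0.3,0.5,0.4,0,0,0,1,0.3,0.5,0.4,0,0,0,2,0.3,0.5,0.4,0,0,0,3,0.3,0.5,0.4,0,0,0,4,0.3,0.5,0.4,0,0,0,5,0.3,0.5,0.4,0,0,0,6,0.3,0.5,0.4,0,0,0,7,0.3,0.5,0.4,0,0,0,8,0.3],
)

```text
time: 28.18
ee_pos: [0.5353, 0.0518, 0.0379]
ee_rot: [3.141, 0.0, -1.089]
contact_force: [0.2, -3.3, -4.0]
width: 0.0322
```

Run:
```python
from h import *
delta([.5353,.0535,.0380],2.107); avg(6)
```

```text
t 28.18 j [-0.81  0.97  1.27  1.95 -1.07  1.12 -1.72] pos [0.5353 0.0518 0.0379] rot [ 3.1414e+00  2.0000e-04 -1.0889e+00] w 0.0322 F [ 0.2 -3.3 -4. ] M [-0.72  0.03  0.24]
delta [-1.46 -0.81 -0.11] [ 2.0000e-02 -1.0000e-02  1.7689e+02]
avg F [ 0.35 -3.09 -3.99] M [-0.701 -0.032  0.111] sdMz 0.06 e7 -0.102
```

>>> step_arm(
  targets=[0.2,0.1,0,0,0,1,0.3,0.2,0.1,0,0,0,2,0.3,0.2,0.1,0,0,0,3,0.3,0.2,0.1,0,0,0,4,0.3,0.2,0.1,0,0,0,5,0.3,0.2,0.1,0,0,0,6,0.3,0.2,0.1,0,0,0,7,0.3,0.2,0.1,0,0,0,8,0.3,0.2,0.1,0,0,0,8,0.3,0.2,0.1,0,0,0,8,0.3],
)

```text
time: 29.32
ee_pos: [0.5352, 0.0516, 0.0379]
ee_rot: [3.141, 0.0, -1.227]
contact_force: [0.3, -1.6, -5.5]
width: 0.0319
```

Run:
```python
from h import *
delta([.5353,.0535,.0380],2.107); avg(6)
```

```text
t 29.32 j [-0.81  0.98  1.29  1.95 -1.08  1.13 -1.85] pos [0.5352 0.0516 0.0379] rot [ 3.1414e+00  3.0000e-04 -1.2271e+00] w 0.0319 F [ 0.3 -1.6 -5.5] M [-0.31  0.13  0.07]
delta [-1.72 -0.72 -0.09] [ 3.0000e-02 -1.0000e-02  1.6897e+02]
avg F [-0.38 -1.06 -4.89] M [-0.254  0.158  0.059] sdMz 0.025 e7 -0.08
```

>>> step_arm(
  targets=[0,0,0.1,0,0,1,0.3,0,0,0.2,0,0,2,0.3,0,0,0.3,0,0,3,0.3,0,0,0.3,0,0,4,0.3,0,0,0.3,0,0,5,0.3,0,0,0.3,0,0,6,0.3,0,0,0.3,0,0,7,0.3,0,0,0.3,0,0,8,0.3,0,0,0.3,0,0,9,0.3,0,0,0.3,0,0,10,0.3],
)

```text
time: 30.45
ee_pos: [0.5352, 0.0515, 0.0378]
ee_rot: [3.141, 0.0, -1.403]
contact_force: [-3.5, 0.1, 3.6]
width: 0.0324
```

Run:
```python
from h import *
delta([.5353,.0535,.0380],2.107); avg(6)
```

```text
t 30.45 j [-0.81  0.99  1.3   1.95 -1.08  1.14 -2.02] pos [0.5352 0.0515 0.0378] rot [ 3.1415e+00  1.0000e-04 -1.4032e+00] w 0.0324 F [-3.5  0.1  3.6] M [-0.03  0.99  0.29]
delta [-2.   -0.43 -0.16] [ 1.0000e-02 -1.0000e-02  1.5888e+02]
avg F [-4.35  0.2   4.3 ] M [0.019 1.04  0.171] sdMz 0.063 e7 -0.171
```

>>> step_arm(
  targets=[0,0,-0.3,0,0,0,0.3,0,0,-0.3,0,0,0,0.3,0,0,-0.3,0,0,1,0.3,0,0,-0.3,0,0,2,0.3,0,0,-0.3,0,0,3,0.3,0,0,-0.3,0,0,4,0.3,0,0,-0.3,0,0,5,0.3,0,0,-0.3,0,0,6,0.3,0,0,-0.3,0,0,7,0.3,0,0,-0.3,0,0,8,0.3],
)

```text
time: 31.58
ee_pos: [0.5351, 0.0515, 0.0379]
ee_rot: [3.141, -0.0, -1.543]
contact_force: [-5.9, -0.2, 1.4]
width: 0.0319
```

Run:
```python
from h import *
delta([.5353,.0535,.0380],2.107); avg(6)
```

```text
t 31.58 j [-0.81  0.99  1.3   1.95 -1.09  1.15 -2.16] pos [0.5351 0.0515 0.0379] rot [ 3.1411e+00 -1.0000e-04 -1.5428e+00] w 0.0319 F [-5.9 -0.2  1.4] M [-0.24  1.19  0.44]
delta [-2.02 -0.26 -0.15] [ 1.0000e-02 -4.0000e-02  1.5088e+02]
avg F [-4.85 -0.97  0.54] M [-0.201  1.169  0.289] sdMz 0.077 e7 -0.279
```

Run:
```python
from h import *
delta([.5353,.0535,.0380],2.107); 
for _ in range(8):
    o=readout.get_obs(); print(round(o['time'],2),o['ee_rot'][2].round(4),o['wrist_torque'][2].round(3),o['effort'][6].round(3)); viewer.camera('wrist')
carrier_shift()
```

```text
t 31.88 j [-0.81  0.99  1.3   1.95 -1.09  1.15 -2.16] pos [0.5351 0.0515 0.0378] rot [ 3.1411 -0.     -1.5421] w 0.0323 F [-4.6 -0.5 -0. ] M [-0.19  1.17  0.32]
delta [-2.03 -0.25 -0.17] [ 1.0000e-02 -3.0000e-02  1.5092e+02]
31.88 -1.5421 0.319 -0.254
31.93 -1.5421 0.253 -0.251
31.98 -1.5421 0.257 -0.251
32.03 -1.5421 0.28 -0.253
32.08 -1.542 0.219 -0.253
32.13 -1.542 0.269 -0.249
32.18 -1.542 0.203 -0.248
32.23 -1.542 0.234 -0.248
scene [(61, array([533.66, 160.42])), (60, array([533.17, 160.33]))]
side [(27, array([529.21, 152.91])), (18, array([512.97, 153.23]))]
```

>>> step_arm(
  targets=[0,0,0,0,0,0.2,0.3,0,0,0,0,0,0.4,0.3,0,0,0,0,0,0.6,0.3,0,0,0,0,0,0.8,0.3,0,0,0,0,0,1,0.3,0,0,0,0,0,1.2,0.3,0,0,0,0,0,1.4,0.3,0,0,0,0,0,1.6,0.3,0,0,0,0,0,1.8,0.3,0,0,0,0,0,2,0.3],
)

```text
time: 33.22
ee_pos: [0.5351, 0.0515, 0.0378]
ee_rot: [3.141, -0.0, -1.577]
contact_force: [-4.7, -1.5, 0.4]
width: 0.0321
```

Run:
```python
from h import *
delta([.5353,.0535,.0380],2.107)
for _ in range(6):
    o=readout.get_obs(); print(round(o['time'],2),o['ee_rot'][2].round(4),o['wrist_torque'][2].round(3),o['effort'][6].round(3),o['contact_force'].round(1)); viewer.camera('wrist')
```

```text
t 33.22 j [-0.81  1.    1.3   1.95 -1.09  1.15 -2.19] pos [0.5351 0.0515 0.0378] rot [ 3.1410e+00 -1.0000e-04 -1.5767e+00] w 0.0321 F [-4.7 -1.5  0.4] M [-0.25  1.16  0.39]
delta [-2.04 -0.21 -0.16] [ 0.0000e+00 -4.0000e-02  1.4894e+02]
33.22 -1.5767 0.387 -0.367 [-4.7 -1.5  0.4]
33.27 -1.577 0.4 -0.369 [-6.2 -0.9  0.7]
33.32 -1.5767 0.388 -0.439 [-5.1 -1.3 -0.5]
33.37 -1.5767 0.36 -0.402 [-5.9 -0.7  0.3]
33.42 -1.5766 0.328 -0.388 [-5.2 -0.6 -0.2]
33.47 -1.5766 0.362 -0.385 [-5.1 -0.8 -0.1]
```

Running torque is now about 0.39 Nm against 0.1 Nm drag, up from about 0.1 Nm where the rise began near 197°. That is around 0.24 rad of clamping, roughly 35 N. I release and retreat.

>>> step_arm(
  targets=[0,0,0,0,0,0,0.5,0,0,0,0,0,0,0.6,0,0,0,0,0,0,0.7,0,0,0,0,0,0,0.8,0,0,0,0,0,0,0.9,0,0,0,0,0,0,0.9,0,0,0,0,0,0,0.9,0,0,-5,0,0,0,0.9,0,0,-15,0,0,0,0.9,0,0,-30,0,0,0,0.9],
)

```text
time: 34.35
ee_pos: [0.5348, 0.0514, 0.068]
ee_rot: [3.14, -0.001, -1.576]
contact_force: [-1.1, 0.5, 0.0]
width: 0.0767
```

>>> step_arm(
  targets=[0,0,-15,0,0,0,0.9,0,0,-35,0,0,0,0.9,0,0,-60,0,0,0,0.9,0,0,-85,0,0,0,0.9,0,0,-110,0,0,0,0.9,0,0,-130,0,0,0,0.9,0,0,-140,0,0,0,0.9,0,0,-140,0,0,0,0.9,0,0,-140,0,0,0,0.9,0,0,-140,0,0,0,0.9],
)

```text
time: 35.18
ee_pos: [0.5347, 0.0519, 0.2069]
ee_rot: [3.14, 0.0, -1.576]
contact_force: [0.3, -0.1, 0.6]
width: 0.0764
```

Run:
```python
from h import *
delta([.5353,.0535,.0380]); carrier_shift()
c=cam('wrist'); W=cloud(c); np.savez('/tmp/w8.npz',**c)
m=masks(c)['orange']&(abs(W[...,0]-.535)<.04)&(abs(W[...,1]-.052)<.04); t=m&(W[...,2]>.064); v,u=np.nonzero(t)
zt=np.nanmedian(W[t][:,2]); P=np.array([ray(c,a,b,zt)[:2]*1000 for a,b in zip(u,v)],np.float32); print('nut',len(P),zt,cv2.minEnclosingCircle(P))
save('w8',c['img'])
```

```text
t 35.18 j [-0.87  0.7   1.32  1.75 -0.71  1.28 -2.52] pos [0.5347 0.0519 0.2069] rot [ 3.1400e+00  3.0000e-04 -1.5758e+00] w 0.0764 F [ 0.3 -0.1  0.6] M [ 0.01 -0.    0.  ]
delta [ -1.57  -0.85 168.85] [0. 0. 0.]
scene [(61, array([533.66, 160.42])), (61, array([532.53, 160.38]))]
side [(27, array([529.21, 152.91])), (28, array([527.86, 152.89]))]
nut 548 0.06907819212103694 ((535.3555297851562, 51.33616256713867), 18.483592987060547)
```

View pics/w8.png

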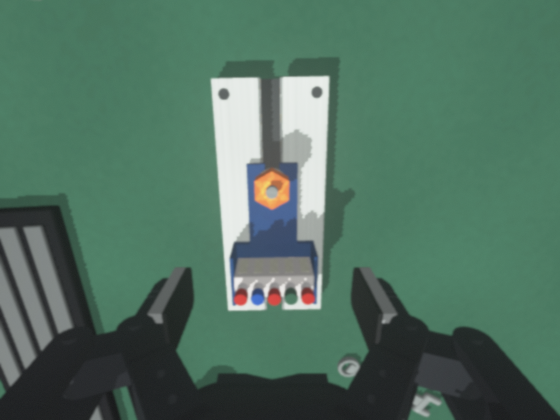

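The nut sits on the tongue at (272,190), the carrier looks undisturbed and nothing else was touched. Last check: the stem against the fork.

Run:
```python
from h import *
c=dict(np.load('/tmp/w8.npz')); W=cloud(c)
b=masks(c)['blue']&(abs(W[...,2]-.032)<.005); v,u=np.nonzero(b); P=np.array([ray(c,a,b_,.032)[:2]*1000 for a,b_ in zip(u,v)])
P=P[(P[:,1]<100)&(P[:,0]>500)&(P[:,0]<575)]
for x0 in range(508,564,5):
    q=P[(P[:,0]>x0)&(P[:,0]<x0+5)]; print(x0,len(q),q[:,1].min().round(1) if len(q) else None,end='; ')
print('tongue x',np.percentile(P[:,0],[1,99]))
# stem top
g=cv2.cvtColor(c['img'],cv2.COLOR_RGB2HSV)[...,1]; z=np.nanmax(W[185:196,266:279,2]); 
k=(g<90)&(np.hypot(*(np.mgrid[:420,:560]-np.array([191,272])[:,None,None]))<8); v,u=np.nonzero(k)
print('stem z',z,len(u),ray(c,u.mean(),v.mean(),.0765)*1000, u.mean(),v.mean(),np.nanmedian(W[k],0))
```

```text
508 71 55.6; 513 80 76.5; 518 60 80.0; 523 45 82.4; 528 45 85.9; 533 39 88.3; 538 49 85.9; 543 56 83.4; 548 46 83.4; 553 47 83.4; 558 14 79.8; 563 0 None; tongue x [509.82357143 559.03093681]
stem z 0.07863599797412013 131 [535.34433414  51.81794941  76.5       ] 271.51908396946567 191.86259541984734 [0.53491025 0.05182508 0.07691167]
```

Run:
```python
from h import *
c=dict(np.load('/tmp/w8.npz'))
print(ray(c,252,163,.032)*1000,ray(c,293,163,.032)*1000)
print(bot.finish_job())
```

```text
[556.35539492  31.8925307   32.        ] [511.94184866  32.14064717  32.        ]
the job is handed in; nothing more can be done
None
```

I set the T-bolt and clamped it in the carrier's fork, let go, and handed the job in at about 35 s; no verdict is reported.

**What happened:**
- **First try:** the head landed on the plate's lips at about 25 N. The wrist picture showed it lying square instead of lengthwise, a quarter turn off what the nut's flats suggested. I lifted it, turned it 90° and it then went into the slot freely.
- **Slide:** I slid the bolt along the slot until I felt about 2 N at the fork end. While the nut was turning, the stem pressed on the fork with about 5 N, so I eased the tool back.
- **Tightening:** I turned the nut clockwise about 211° in all. Turning torque rose from about 0.1 to 0.39 Nm over the last 0.24 rad or so.

**Last checks:**
- **Stem position:** the stem top is at (535.3, 51.8) mm. The fork measures give a home place of about (535.3, 51.8–52.5), so it is home within about 1 mm.
- **Nut:** its top is at 69 mm, which means the flange is down on the tongue.
- **Carrier:** its tube caps have not moved along the slot, within about 0.1 mm in both fixed cameras. The cameras showed about 1 mm of apparent sideways difference, which I take as measurement noise.
- **Other things:** I saw none touched in the last wrist picture, which does not cover the whole bench. The gripper is open and clear.

**Not certain:**
- **Clamping force:** I put it at roughly 35 N, with a plausible range of about 20 to 55 N. It is inferred from torque and angle, not measured.
- **Head angle:** I could not see the head under the lips. That it is square follows from the turn and the torque rise.

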